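# Seal the dry chamber over the tube block

### The job

Put the orange tube block flat inside the grey dry chamber, keeping it level, then rest the blue lid loosely on the raised gasket between the guide pins and let go. Seal it by pressing the lid down on its white corner pads, one corner at a time and each fully home before the next, until all four corners of the rubber gasket are home and the lid sits flat on the rim. Leave the lid closed and the other things on the bench where they are.

Things in the scene. Friction and masses are not known exactly. Their poses are not given: they have to be found in the camera images.
- tube_block: Orange block with a grid of dark holes, 66 mm (its x) by 104 mm (its y) by 26 mm high, 90 g, loose, lying on the bench. Origin: centre of the underside; z up. It can be gripped across the 66 mm.
- chamber: Grey open tray fixed to the bench, outer 150 (x) by 110 mm (y). Origin: centre of underside, bench level; z up. Floor 4 mm up, 122 by 82 mm inside: the block's long side goes along the chamber's x. Rim 14 mm wide, top 16 mm up. Six metal guide pins, 12 mm thick, 44 mm high, top 14 mm tapered, at (+-35, +-64) and (+-84, 0) mm, leave the lid 3 mm play each side.
- lid: Loose blue lid, an upside-down tray, 150 (x) by 110 (y) by 28 mm, walls 14, hollow 24 deep, 0.3 kg. Origin: centre of underside; z up. Solid black bar handle mid-top: 60 mm along x, 14 mm wide, 28 to 58 mm up. Fits either way round, long side along the chamber's x. Rests first on the raised gasket, underside about 26 mm over the bench; sealed, underside 16 mm and top 44 mm over the bench.
- pad_a (a point): Centre of the white 20 mm press pad on the lid's top surface at the lid's corner (+62 mm, +42 mm) of its x, y, 28 mm above its underside. It lies nearly over a gasket corner when the lid is on.
- pad_b (a point): Centre of the white 20 mm press pad on the lid's top surface at the lid's corner (-62 mm, +42 mm) of its x, y, 28 mm above its underside. It lies nearly over a gasket corner when the lid is on.
- pad_c (a point): Centre of the white 20 mm press pad on the lid's top surface at the lid's corner (-62 mm, -42 mm) of its x, y, 28 mm above its underside. It lies nearly over a gasket corner when the lid is on.
- pad_d (a point): Centre of the white 20 mm press pad on the lid's top surface at the lid's corner (+62 mm, -42 mm) of its x, y, 28 mm above its underside. It lies nearly over a gasket corner when the lid is on.
- seal_1 (a joint): Black rubber gasket corner section at (+68, +48) mm of the chamber's x, y: how far it is pushed down, m. At 0 it stands 10 mm proud of the rim; near 0.010 it is flush (home) and the lid meets the rim. Starts at 0 to 0.002. Slides stiffly (6 to 8 N) and stays where pushed; the rigid lid tilts as one corner goes down, the opposite corner rises.
- seal_2 (a joint): Black rubber gasket corner section at (-68, +48) mm of the chamber's x, y: how far it is pushed down, m. At 0 it stands 10 mm proud of the rim; near 0.010 it is flush (home) and the lid meets the rim. Starts at 0 to 0.002. Slides stiffly (6 to 8 N) and stays where pushed; the rigid lid tilts as one corner goes down, the opposite corner rises.
- seal_3 (a joint): Black rubber gasket corner section at (-68, -48) mm of the chamber's x, y: how far it is pushed down, m. At 0 it stands 10 mm proud of the rim; near 0.010 it is flush (home) and the lid meets the rim. Starts at 0 to 0.002. Slides stiffly (6 to 8 N) and stays where pushed; the rigid lid tilts as one corner goes down, the opposite corner rises.
- seal_4 (a joint): Black rubber gasket corner section at (+68, -48) mm of the chamber's x, y: how far it is pushed down, m. At 0 it stands 10 mm proud of the rim; near 0.010 it is flush (home) and the lid meets the rim. Starts at 0 to 0.002. Slides stiffly (6 to 8 N) and stays where pushed; the rigid lid tilts as one corner goes down, the opposite corner rises.
- adapter: Bystander: black power adapter, 120 by 70 by 34 mm, loose; origin centre of underside.
- marker: Bystander: marker pen with a red cap, 134 mm long (its y), 12 mm thick, loose; origin centre of underside.
- timer: Bystander: pale timer, 64 by 66 by 19 mm, loose; origin centre of underside.
- dish: Bystander: petri dish, 92 mm across, 15 mm high, loose; origin centre of underside.

How it is judged:
By the outcome, as a careful person would: the job done as asked, in the order asked, and still so for the second after the job is handed in, with the robot touching nothing.
It also fails if it takes over 72 s, if anything falls off the work surface, if the arm or the gripper's body presses on something with over 40 N, if the wrist force passes 120 N, or if a joint passes its speed limit or range.

### The arm

A 7-joint arm with a two-finger parallel gripper is mounted at the origin on a cart in front of the work surface, level with it; the furniture and walls round the work are solid. World frame = base frame: x ahead of the robot, y to its left, z up, the work surface at z = 0. Lengths are in m, angles in rad, forces in N, time in s.
With the tool pointing down it reaches from about 0.425 to 1.025 m from the base axis. Payload 9.4 kg.
Tool frame: the origin (TCP) lies midway between the tips of the shut fingers; the grasp point (between the pads) lies 19 mm behind it (bot.tcp_to_grasp is the distance from the TCP to the grasp point, in m); z points along the fingers, y is the direction in which the jaws open and shut (so a half turn about z gives the same grasp; the last joint's range is limited). The gripper opens to 85 mm and grips with 20 to 120 N. Pads are 22 mm wide; open, the fingers measure 114 mm over their backs; the gripper's body (76 mm by 85 mm) begins 54 mm behind the grasp point. The pads swing forward as they close: fully open they stand 13 mm farther back than shut.
Start: joints at [1.148, 0.599, -0.003, 1.599, 0.002, 0.943, -0.08], TCP at [0.246, -0.682, 0.231] pointing down, gripper open.
Joint ranges: [-2.57, 2.57], [-0.35, 1.97], [-1.29, 1.29], [0.11, 2.56], [-1.05, 4.19], [0.11, 1.86], [-2.63, 2.63]. Speed limits (rad/s): [2.22, 2.22, 3.01, 3.01, 3.14, 3.14, 3.14].

### API

Orientations are given as a unit quaternion [w, x, y, z].
In Python, from cell import get_obs, camera, get_calibration, ticket, bot gives the robot as it stands.
- The arm moves only by the tool carry_out, never from a script. Its argument "steps" is text: rows parted by semicolons, each of 6 numbers parted by spaces: the shift along the tool's x, y, z in units of 25 mm (1.0 is 25 mm), then the turn, a rotation vector about the tool's x, y, z in units of 5 degrees (1.0 is 5 degrees). A call has 1 to 20 rows; each row is the pose to reach, as a shift and turn from the pose commanded when the call began, along the tool's axes at that moment; what a row does not reach only later rows make up. A row lasts 1/12 s, in which the tool goes at most 41.7 mm and 7.16 degrees, less where a joint would pass 70% of its speed; a pose out of reach is approached as far as the arm can. A call with a gripper value outside its range is refused whole. "gripper" is the opening, from 0 (shut) to 1 (fully open), set as the call begins (left out, the last holds). The fingers move at their own pace and stop on an object; "force" is the grip in N (left out, the last holds). Time passes only in rows, so rows that repeat a pose let the fingers close. It gives the time, the measured TCP pose, the force and the opening at its end, in the units of the state.
- get_obs(): the state, without advancing time (a new reading comes with each control period).
- camera(name): name is "scene" or "top"; returns (picture, depth): 384x512x3 uint8, red, green, blue; 384x512 float32, m along the optical axis (not along the pixel's ray), 0 where there is no reading.
- get_calibration(name): a dict with "vfov" (degrees; the focal length in pixels is half the picture's height over the tangent of half this angle, whatever the lens; pixels are square), "cx", "cy" (the principal point, pixels), "pose" (4x4, takes a point from camera to world coordinates). Camera axes: x right, y down, z forward; pixel columns grow to the right and rows downward; lengths in m; the calibration is good to about 2 mm. A picture is of the moment at which its call begins. get_calibration takes no time and is no camera call.
- ticket.sign_off(): hands the job in, once; it reports no verdict.
The state is a dict: "time": time; "joint_positions": joint angles; "dq": joint speeds; "effort": joint torques, N m; "ee_pos": TCP position; "orientation": TCP orientation; "contact_force": force on the tool from outside, world axes, zero at the start; "ft_torque": the same for the moment, N m; "finger_gap": finger opening in m.
Only numpy, scipy, OpenCV 4.12 (cv2) and the standard library are available. Lean on these libraries where they do the work, as an engineer would, in place of code of your own. Each camera call takes 0.05 s, during which the arm holds its last target.

## Working session

There is one attempt and no reset: what is moved stays moved. The work goes in short steps, Python scripts to look and compute and a tool call to move; the robot and the scene stay as the last step left them, time stands still between calls to the robot, and variables do not carry over. Pictures are saved under pics/ and viewed, and the job is handed in when it is done.

Besides the shell and the picture viewer there is one more tool, called after "Emit:" as name(argument=value, ...) on one line, values as JSON. carry_out: Moves the arm, as the interface text tells. Its arguments: {"type":"object","properties":{"steps":{"type":"string"},"gripper":{"type":"number"},"force":{"type":"number"}},"required":["steps"]}

```bash
ls; mkdir -p pics
cat > h.py <<'E'
import numpy as np,cv2
from cell import get_obs,camera,get_calibration,ticket,bot
def f_of(c,H=384): return H/2/np.tan(np.radians(c['vfov'])/2)
def ray(name,uv,z):
    c=get_calibration(name);f=f_of(c);T=np.array(c['pose'])
    uv=np.atleast_2d(np.array(uv,float))
    d=np.c_[(uv[:,0]-c['cx'])/f,(uv[:,1]-c['cy'])/f,np.ones(len(uv))]@T[:3,:3].T
    o=T[:3,3];return o+d*((z-o[2])/d[:,2])[:,None]
def proj(name,P):
    c=get_calibration(name);f=f_of(c);T=np.array(c['pose'])
    p=(np.atleast_2d(P)-T[:3,3])@T[:3,:3]
    return np.c_[p[:,0]/p[:,2]*f+c['cx'],p[:,1]/p[:,2]*f+c['cy']]
def cloud(name,depth):
    c=get_calibration(name);f=f_of(c);T=np.array(c['pose'])
    v,u=np.mgrid[:384,:512]
    P=np.stack([(u-c['cx'])/f*depth,(v-c['cy'])/f*depth,depth],-1)
    return P@T[:3,:3].T+T[:3,3]
def save(img,n): cv2.imwrite('pics/'+n,cv2.cvtColor(img,cv2.COLOR_RGB2BGR))
E
python3 - <<'E'
from h import *
for n in('top','scene'):
    im,d=camera(n);save(im,n+'0.png');np.save(n+'0.npy',d);print(get_calibration(n))
o=get_obs();print(o);print(bot.tcp_to_grasp,dir(bot))
E
```

```text
pics
{'vfov': 47.883227540954536, 'cx': 256.335909652267, 'cy': 186.84851443841129, 'pose': array([[-0.00603013, -0.99154278,  0.12964007,  0.26488474],
       [-0.99991811,  0.00451548, -0.0119743 ,  0.09389716],
       [ 0.01128764, -0.12970166, -0.99148881,  1.75433181],
       [ 0.        ,  0.        ,  0.        ,  1.        ]])}
{'vfov': 50.49262949678095, 'cx': 251.22455535044057, 'cy': 187.22160149880847, 'pose': array([[ 0.73619765, -0.51304693,  0.44135685, -0.32873959],
       [-0.67665853, -0.5696654 ,  0.46649177, -0.79703302],
       [ 0.01209355, -0.64207802, -0.76654391,  1.48292537],
       [ 0.        ,  0.        ,  0.        ,  1.        ]])}
{'time': 0.1, 'joint_positions': array([ 1.14828429,  0.60008527, -0.00252453,  1.60008073,  0.00181554,
        0.94289701, -0.07980901]), 'dq': array([-0.00087239, -0.00023307,  0.00022535, -0.00176111,  0.00160164,
       -0.00113794, -0.00165996]), 'effort': array([ 6.29787348e-03, -7.77992392e+01,  1.57006145e+00, -2.58622688e+01,
        1.25722549e-02,  5.58226893e-03, -1.43477934e-05]), 'ee_pos': array([ 0.24556934, -0.68167714,  0.23046357]), 'orientation': array([-7.05486803e-04,  9.85084985e-01,  1.72066942e-01, -2.03914796e-04]), 'contact_force': array([-0.2605728 , -0.56335955, -0.35976482]), 'ft_torque': array([ 0.00392292, -0.02071714, -0.00805149]), 'finger_gap': 0.08546004134828834}
0.0187 ['MotionError', '__class__', '__delattr__', '__dict__', '__dir__', '__doc__', '__eq__', '__format__', '__ge__', '__getattribute__', '__getstate__', '__gt__', '__hash__', '__init__', '__init_subclass__', '__le__', '__lt__', '__module__', '__ne__', '__new__', '__reduce__', '__reduce_ex__', '__repr__', '__setattr__', '__sizeof__', '__str__', '__subclasshook__', '__weakref__', 'tcp_to_grasp']
```

View pics/top0.png

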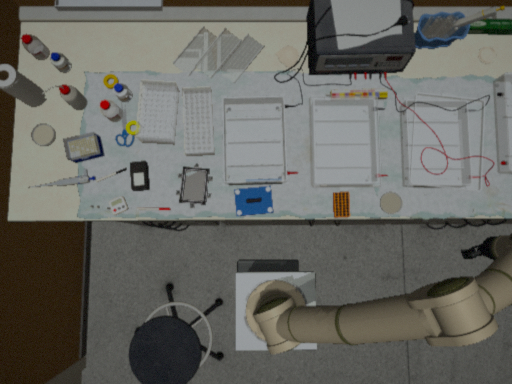

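View pics/scene0.png

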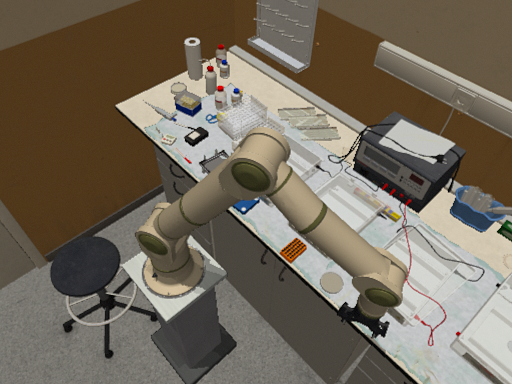

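The top view shows the chamber near (194,186), lid (254,201), block (341,204) and dish (390,203). The adapter is at (139,176), the timer at (118,205) and the marker at (150,209). Next I'll zoom in and measure.

Run:
```python
from h import *
im=cv2.cvtColor(cv2.imread('pics/top0.png'),cv2.COLOR_BGR2RGB);d=np.load('top0.npy')
save(cv2.resize(im[150:225,90:420][:, :],None,fx=2.4,fy=2.4,interpolation=cv2.INTER_CUBIC),'crop.png')
save(cv2.resize(im[155:222,165:285],None,fx=6,fy=6,interpolation=cv2.INTER_CUBIC),'crop2.png')
P=cloud('top',d)
hsv=cv2.cvtColor(im,cv2.COLOR_RGB2HSV)
def blob(m,roi):
    x0,x1,y0,y1=roi;k=np.zeros(m.shape,np.uint8);k[y0:y1,x0:x1]=m[y0:y1,x0:x1]
    n,l,s,c=cv2.connectedComponentsWithStats(k);i=1+np.argmax(s[1:,4]);return (l==i).astype(np.uint8)
def rep(nm,m,z):
    cs,_=cv2.findContours(m,0,1);c=max(cs,key=cv2.contourArea)
    W=ray('top',c[:,0,:],z)[:,:2].astype(np.float32)
    r=cv2.minAreaRect(W*1000);print(nm,np.round(r[0],1),np.round(r[1],1),round(r[2],2),'z med',np.round(np.percentile(P[...,2][m>0],[5,25,50,75,95]),4), 'area',m.sum())
H,S,V=[hsv[...,i] for i in range(3)]
rep('lid',blob((H>95)&(H<120)&(S>150)&(V>60),(225,285,180,222)),.028)
rep('block',blob((H>3)&(H<22)&(S>130),(325,360,185,222)),.026)
g=np.load('top0.npy')
for r in range(160,212,3): print(r,np.round(P[r,172:216:3,2]*1000).astype(int))
print(im[183:190,178:212:3].tolist()[3])
```

```text
lid [434.7  85.5] [103.9 141.1] 4.97 z med [0.0208 0.0249 0.0277 0.0308 0.0354] area 749
block [ 419.7 -265.9] [97.4 62.8] 0.93 z med [0.0178 0.0221 0.0251 0.028  0.032 ] area 382
160 [ 4  6  4  9  7 -1  5  5  4  5  6  4  6  2  2]
163 [ 2  4  5  0  3 -5  3 -1 43  2 -2  3 -1 -3  2]
166 [ 1  5  4  4 23 16 17  3  2  9 -2  0  1  7  1]
169 [ 4  3  2  0 23 17 16 17 13 16 23 16 24  7 -2]
172 [-2  4  5  4 18  5  7 11  8  2  6 10 12 10 -1]
175 [ 4  0 40  4 20  0  9  3  4  3  2 11 26  4  6]
178 [ 6  3 12 23 17 -5 -3  4  9 -1  5 16 17 26 -5]
181 [   3    0    1   15   12   17   13   10    5   -1   10   11 1754    6
   10]
184 [ 6 -2  5 16 11  2 -6 -4 -3  7  5 16  4  1  6]
187 [ 6  6  5 11 13 13  4  5  2 -2  4 14  3  4  7]
190 [ 8  4  3 21  8 11  5  5  1  9  6 18 15  3  0]
193 [ 7  2 10 16  0  9 -1  0  0 15  0 15 30  6 -1]
196 [ 4 -2  1 29 -2  2  7  1  3  9  5 19  3  9 -4]
199 [ 3 -1 -3 24 21  9  6  0  7  2  5 20 10 -1  8]
202 [ 6 -3  4 15  7 15 22 24 23 26 19 21  3 12  4]
205 [ 6 13  4  1 -3  2 41 10  1  2  0 -1  6 -1  4]
208 [ 2 -2  4  6  3 -3 11  8 -3  2 -6  2  0 10 -1]
211 [ 0  6  3  7  3  4  3 10  0  4  3  1  2  2  4]
[[143, 147, 148], [86, 87, 88], [87, 85, 82], [111, 111, 107], [111, 109, 106], [111, 111, 107], [110, 110, 106], [114, 113, 109], [114, 111, 108], [68, 65, 66], [130, 142, 140], [136, 144, 142]]
```

```bash
ls pics
```

```text
crop.png
crop2.png
scene0.png
top0.png
```

View pics/crop2.png

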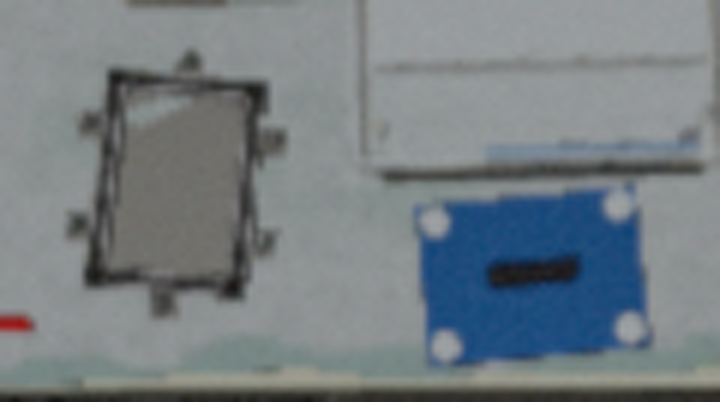

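View pics/crop.png

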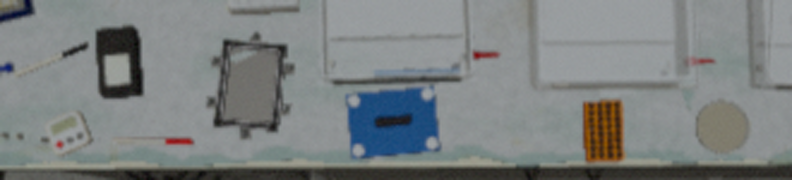

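Run:
```python
from h import *
ims=[];ds=[]
for i in range(6):
    im,d=camera('top');ims.append(im.astype(float));ds.append(np.where(d>0,d,np.nan))
A=np.mean(ims,0);np.save('topA.npy',A);D=np.nanmedian(ds,0);np.save('topD.npy',D)
im=A.clip(0,255).astype(np.uint8)
save(cv2.resize(im[158:212,172:217],None,fx=11,fy=11,interpolation=cv2.INTER_NEAREST),'ch.png')
Z=cloud('top',D)[...,2]*1000
np.set_printoptions(linewidth=250)
print('cols',list(range(176,213,2)))
for r in range(163,208,2): print(r,np.round(Z[r,176:213:2]).astype(int))
```

```text
cols [176, 178, 180, 182, 184, 186, 188, 190, 192, 194, 196, 198, 200, 202, 204, 206, 208, 210, 212]
163 [ 8 10  5  3  9  3  6  4  7  5 39  3  5  4 10  3  4  4  4]
165 [ 3  1  5  6  6 -1  3  4  6  6 29  2  6 -1  4  4  8  8  4]
167 [ 3  2  3  4 25 24 24 24 12 18 10 16 16  2  0  5  3  3  5]
169 [ 2  4  3 15 24 15 14 15 13 18 18 17 17 27 23 21 28  6  2]
171 [ 2  1  7 15 18  2  4  7  1  6  5  6  1  2  5 13 20  5  2]
173 [ 2 44  7 17 16  5  8  6  3  5  3  3  2  3  2 24 18  3  3]
175 [-1 31 19 16 16  4  2  6  5  3  9  1  5  6  5 22 14  5  1]
177 [ 7  8  7 15 15  8  5  5  6  6  6  8  5  5  5 15 16 42  4]
179 [ 2  3  4 14 15  3  3  4  3  5  4  2  6  4  8 15 12 12  4]
181 [ 1  3  4 18 15  6  5  1  5  4  3  5  3  3  1 19  9  0  2]
183 [-1  3  2 15  9  4  3  4  7  7  4  2  4  5  5 14  1  3 -1]
185 [ 3  7  7 17  7  1  5  1  2  4  4  7  1  4 16 16  4  1  3]
187 [ 3  6 13 15  1  0  5  7  3  4  5  1  5  7 19 13  6  2  0]
189 [ 5  5 17 12  2  8  2  4  3  4  3  5  4  4 19 13  2  5 -1]
191 [45 27 17 15  9  5  4  3  7  7  3  4  2  5 17 18  2  1  2]
193 [ 5 10 13 17  5  0  1  6  4  8  4  3  3  2 15 17 35  9  5]
195 [ 3 -1 25 15  2  4  4  1  5  2  5  3  3  2 15 16 38 16  0]
197 [ 5 -3 24 18 -1  1  1  5 -1  6  2  4  6  4 25 17  4  2  3]
199 [ 1  4 26 17 17 11  6  5  4  8  5  3  4  4 22 13 -2 -1  1]
201 [ 2  0 25 19 27 25 15 16 17 16 18 23 14 14 25  4  6  4  3]
203 [ 1 -1  4  5  1  1  5  3 12 14 18 14 16 15 22  3  3  2  3]
205 [ 3  2  3  5  4  0  2 39 31  6  1 -3  3  5  2  2  3  8  5]
207 [-2  0  2  2  2  3  3  1  6  8  1  0 -1  2  2  6  6  2  2]
```

View pics/ch.png

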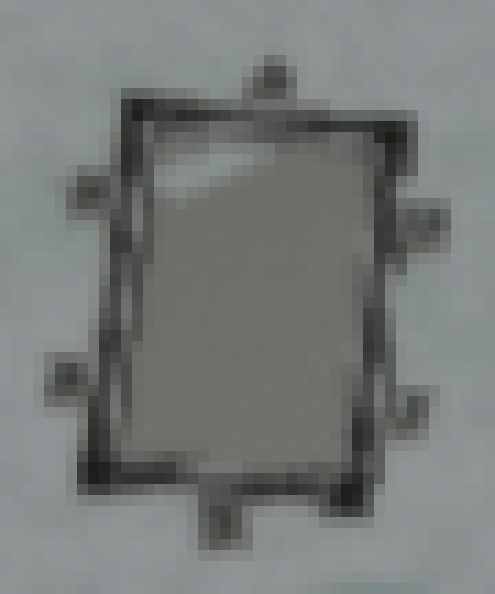

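Run:
```python
from h import *
from scipy.optimize import least_squares
A=np.load('topA.npy');D=np.load('topD.npy');Z=cloud('top',D)[...,2]*1000
m=np.zeros(Z.shape,bool);m[160:209,173:214]=True
rel=Z
pin0=np.array([[35,64],[-35,64],[35,-64],[-35,-64],[84,0],[-84,0]])/1000.
g=A.mean(2)
# initial chamber guess from crop2 gasket corners
gc=np.array([[118,80],[260,95],[232,288],[96,275]])/6+[165,155]-.5
W=ray('top',gc,.026)[:,:2];print('gasket corners',W.round(4).tolist(),W.mean(0))
c=W.mean(0);
v=(W[0]+W[1]-W[2]-W[3]);th=np.arctan2(v[1],v[0]);print(np.degrees(th), [np.linalg.norm(W[i]-W[i-1]) for i in range(4)])
# pins: depth/colour centroid: local background differing
obs=[]
for p in pin0:
    R=np.array([[np.cos(th),-np.sin(th)],[np.sin(th),np.cos(th)]])
    q=c+R@p
    uv=proj('top',[[*q,.035]])[0]
    u0,v0=np.round(uv).astype(int)
    vv,uu=np.mgrid[v0-3:v0+4,u0-3:u0+4]
    z=Z[v0-3:v0+4,u0-3:u0+4]; w=np.clip(np.where(z>21,z-10,0),0,40)
    print(uv.round(1),z.round().astype(int).tolist()[2:5], (w*uu).sum()/w.sum(),(w*vv).sum()/w.sum(),(w>0).sum())
# rim by inner floor+rim: mask Z>10
k=((Z>10)&m).astype(np.uint8);
k=cv2.morphologyEx(k,cv2.MORPH_CLOSE,np.ones((3,3)))
cs,_=cv2.findContours(k,0,1);cc=max(cs,key=cv2.contourArea)
f=np.zeros_like(k);cv2.drawContours(f,[cc],-1,1,-1)
f=cv2.morphologyEx(f,cv2.MORPH_OPEN,np.ones((9,9)))
cs,_=cv2.findContours(f,0,1);cc=max(cs,key=cv2.contourArea)
W=ray('top',cc[:,0],.016)[:,:2].astype(np.float32)*1000
print(cv2.minAreaRect(W)); 
ys,xs=np.nonzero(f);P=ray('top',np.c_[xs,ys],.016)[:,:2]
print(P.mean(0),f.sum()); C=np.cov(P.T);w,V=np.linalg.eigh(C);print(np.sqrt(w*12)*1000,np.degrees(np.arctan(V[1,1]/V[0,1])))
# same for lid, block with moments
im=A.clip(0,255).astype(np.uint8);hsv=cv2.cvtColor(im,cv2.COLOR_RGB2HSV);H,S,V_=[hsv[...,i] for i in range(3)]
def mom(nm,k,z,close=True):
    k=k.astype(np.uint8)
    cs,_=cv2.findContours(k,0,1);cc=max(cs,key=cv2.contourArea);f=np.zeros_like(k);cv2.drawContours(f,[cc],-1,1,-1)
    ys,xs=np.nonzero(f);P=ray('top',np.c_[xs,ys],z)[:,:2];w,V=np.linalg.eigh(np.cov(P.T));print(nm,P.mean(0),np.sqrt(w*12)*1000,np.degrees(np.arctan2(V[1,1],V[0,1])), proj('top',[[*P.mean(0),z]]))
roi=np.zeros(H.shape,bool);roi[184:222,225:285]=True
mom('lid',roi&(H>95)&(H<120)&(S>150)&(V_>50),.028)
roi[:]=0;roi[185:222,325:360]=True
mom('block',roi&(H>3)&(H<22)&(S>120),.026)
# lid pads
roi[:]=0;roi[184:218,228:280]=True
n,l,s,ce=cv2.connectedComponentsWithStats((roi&(S<110)&(V_>130)).astype(np.uint8))
print(s,ce)
# handle: dark
n,l,s,ce=cv2.connectedComponentsWithStats((roi&(V_<60)).astype(np.uint8));print(s,ce, [ray('top',[c],.058) for c in ce[1:]])
```

```text
gasket corners [[0.5698, 0.3646], [0.5592, 0.2689], [0.4286, 0.2864], [0.4378, 0.3772]] [0.49882944 0.3242934 ]
-6.554193662447363 [np.float64(0.13264079285929947), np.float64(0.09633304042653444), np.float64(0.13173352403154132), np.float64(0.09124699424874054)]
[178.9 174.6] [[0, 27, 43, 36, 23, 7, 11], [-1, 5, 31, 32, 19, 4, 16], [0, 9, 4, 16, 9, 5, 16]] 178.43288647459318 173.911470538181 8
[176.6 191.8] [[4, 2, 45, 41, 27, 5, 17], [5, 4, 37, 36, 24, 7, 14], [2, 2, 5, 25, 10, 6, 13]] 177.13943382603227 191.63042984569077 11
[210.6 178. ] [[16, 35, 42, 33, 4, 1, 0], [15, 21, 35, 29, 9, 3, 2], [12, 5, 12, 8, 4, 5, 5]] 210.15561027147928 176.99681161719417 8
[208.4 195.2] [[20, 12, 34, 43, 37, 16, 0], [17, 16, 4, 38, 36, 16, 2], [23, 18, 8, 5, 14, 3, 5]] 208.05949461764533 194.16520875386246 8
[196.3 164.3] [[4, 5, 44, 39, 6, 3, 4], [2, 0, 40, 37, 27, 6, 2], [-2, 6, 28, 29, 16, 2, 6]] 195.62779226707755 163.85355026472746 7
[190.9 205.7] [[2, 3, 39, 45, 31, 18, 6], [3, 3, 4, 35, 27, 6, 4], [3, 0, 1, 6, 6, 5, 8]] 191.0734552666123 204.8704043145507 8
((501.68939208984375, 327.2081604003906), (114.42720794677734, 149.0123291015625), 86.94730377197266)
[0.50086163 0.32629053] 1006
[111.41294379 148.01780782] -6.625670929573092
lid [0.43490217 0.08566875] [ 97.82579494 128.7002731 ] 94.93148403139676 [[253.27221151 200.63882653]]
block [ 0.41925562 -0.26664176] [64.92255122 98.06262025] 179.41403237646344 [[340.94958468 204.13456943]]
[[     0      0    512    384 195847]
 [   228    185     31     33    348]
 [   243    185     37     33    413]] [[255.50483796 191.46103336]
 [234.6408046  199.90229885]
 [270.78208232 202.89830508]]
[[     0      0    512    384 196562]
 [   247    198     14      5     46]] [[255.50050875 191.49799046]
 [253.32608696 200.08695652]] [array([[0.43413057, 0.0855883 , 0.058     ]])]
```

```bash
cat >> h.py <<'E'
from scipy.spatial.transform import Rotation as Ro
def go(pos,ang):
    """ang: world direction (deg) of tool x, tool pointing down"""
    o=get_obs();q=o['orientation'];R=Ro.from_quat([q[1],q[2],q[3],q[0]])
    a=np.radians(ang)/2;T=Ro.from_quat([np.cos(a),np.sin(a),0,0])
    s=R.inv().apply(np.array(pos)-o['ee_pos'])/.025
    r=np.degrees((R.inv()*T).as_rotvec())/5
    x=R.apply([1,0,0]);print('t',o['time'],'pos',o['ee_pos'].round(4),'ang',np.degrees(np.arctan2(x[1],x[0])).round(2),'gap',round(o['finger_gap'],4),'F',o['contact_force'].round(1))
    print('shift',s.round(3),'turn',r.round(3),'rows',max(np.linalg.norm(s)/1.667,np.linalg.norm(r)*5/7.16).round(1))
E
python3 -c "
from h import *
go([.4195,-.266,.12],0.5)"
```

```text
t 0.4 pos [ 0.2457 -0.682   0.2312] ang 19.82 gap 0.0855 F [-0.1  0.5  0.3]
shift [ 12.181 -13.298   4.449] turn [-2.000e-03  1.000e-03  3.863e+00] rows 11.1
```

Emit:
carry_out(steps="6 -6.6 2 0 0 2;6 -6.6 2 0 0 2;6 -6.6 2 0 0 2;6 -6.6 2 0 0 2;6 -6.6 2 0 0 2;12.18 -13.3 4.45 0 0 3.86;12.18 -13.3 4.45 0 0 3.86;12.18 -13.3 4.45 0 0 3.86;12.18 -13.3 4.45 0 0 3.86;12.18 -13.3 4.45 0 0 3.86;12.18 -13.3 4.45 0 0 3.86;12.18 -13.3 4.45 0 0 3.86;12.18 -13.3 4.45 0 0 3.86;12.18 -13.3 4.45 0 0 3.86;12.18 -13.3 4.45 0 0 3.86", gripper=1)

```text
time: 1.65
ee_pos: [0.4192, -0.2677, 0.1204]
orientation: [0.001, 1.0, 0.004, 0.0]
contact_force: [-0.6, -0.0, 1.3]
finger_gap: 0.0856
```

Run:
```python
from h import *
go([.4195,-.266,.012],0.5)
for n in('top','scene'):
    im,d=camera(n)
    u,v=proj(n,[[.4195,-.266,.05]])[0].astype(int);r=45
    save(cv2.resize(im[max(0,v-r):v+r,u-r:u+r],None,fx=4,fy=4,interpolation=cv2.INTER_CUBIC),'b_%s.png'%n)
a=cv2.imread('pics/b_top.png');b=cv2.imread('pics/b_scene.png');h=max(len(a),len(b))
cv2.imwrite('pics/b.png',np.hstack([cv2.copyMakeBorder(x,0,h-len(x),0,0,0) for x in(a,b)]))
```

```text
t 1.65 pos [ 0.4192 -0.2677  0.1204] ang 0.41 gap 0.0856 F [-0.6 -0.   1.3]
shift [ 0.013 -0.072  4.336] turn [ 0.012 -0.005 -0.019] rows 2.6
```

View pics/b.png

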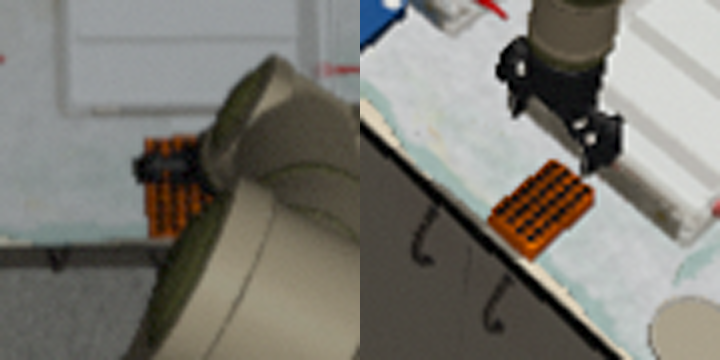

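Emit:
carry_out(steps="0 -0.07 1.5 0 0 0;0 -0.07 3 0 0 0;0 -0.07 3.8 0 0 0;0 -0.07 4.2 0 0 0;0 -0.07 4.34 0 0 0;0 -0.07 4.34 0 0 0;0 -0.07 4.34 0 0 0")

```text
time: 2.33
ee_pos: [0.4196, -0.2651, 0.0124]
orientation: [0.0, 1.0, 0.004, 0.0]
contact_force: [0.1, 0.4, -0.2]
finger_gap: 0.0851
```

Emit:
carry_out(steps="0 0 0 0 0 0;0 0 0 0 0 0;0 0 0 0 0 0;0 0 0 0 0 0;0 0 0 0 0 0;0 0 0 0 0 0;0 0 0 0 0 0;0 0 0 0 0 0", gripper=0, force=30)

```text
time: 3.0
ee_pos: [0.4201, -0.2649, 0.0129]
orientation: [0.001, 1.0, 0.004, 0.001]
contact_force: [0.1, -1.1, 6.3]
finger_gap: 0.0655
```

Run:
```python
from h import *
go([.4195,-.266,.012],0.5)
n='scene'
im,d=camera(n)
u,v=proj(n,[[.4195,-.266,.05]])[0].astype(int);r=40
save(cv2.resize(im[max(0,v-r):v+r,u-r:u+r],None,fx=7,fy=7,interpolation=cv2.INTER_CUBIC),'b2.png')
```

```text
t 3.0 pos [ 0.4201 -0.2649  0.0129] ang 0.5 gap 0.0655 F [ 0.1 -1.1  6.3]
shift [-0.025  0.045  0.036] turn [ 0.016 -0.024  0.   ] rows 0.0
```

View pics/b2.png

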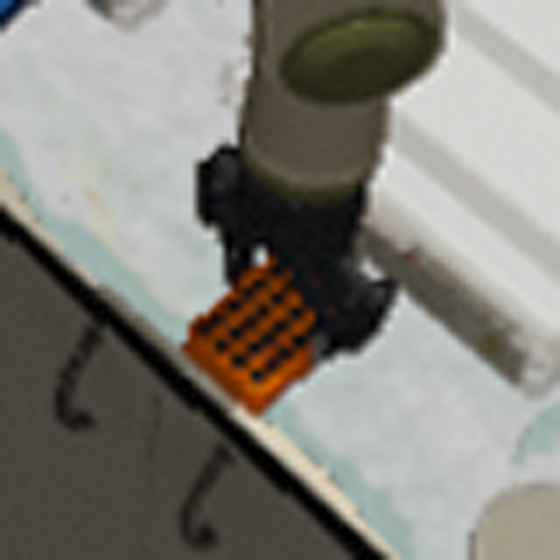

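Emit:
carry_out(steps="0 0 -0.3 0 0 0;0 0 -1 0 0 0;0 0 -2.5 0 0 0;0 0 -4 0 0 0;0 0 -4 0 0 0;0 0 -4 0 0 0")

```text
time: 3.55
ee_pos: [0.4206, -0.2647, 0.1143]
orientation: [0.001, 1.0, 0.005, 0.002]
contact_force: [-0.2, -0.2, -1.4]
finger_gap: 0.065
```

Run:
```python
from h import *
go([.501,.3265,.112],-6.6)
n='scene'
im,d=camera(n)
u,v=proj(n,[[.4195,-.266,.1]])[0].astype(int);r=40
save(cv2.resize(im[max(0,v-r):v+r,u-r:u+r],None,fx=7,fy=7,interpolation=cv2.INTER_CUBIC),'b3.png')
```

```text
t 3.55 pos [ 0.4206 -0.2647  0.1143] ang 0.53 gap 0.065 F [-0.2 -0.2 -1.4]
shift [  3.434 -23.618   0.056] turn [ 0.022 -0.056  1.425] rows 14.3
```

View pics/b3.png

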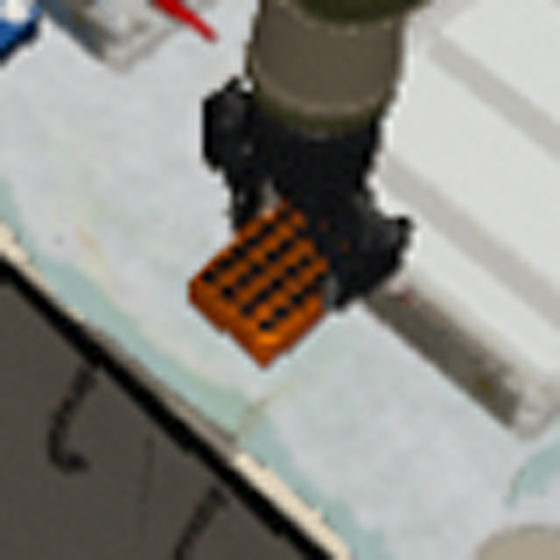

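Emit:
carry_out(steps="0.1 -0.6 0 0 0 0;0.3 -1.8 0 0 0 0.1;0.5 -3.2 0 0 0 0.2;0.7 -4.8 0 0 0 0.3;0.9 -6.4 0 0 0 0.4;1.15 -8 0 0 0 0.5;1.4 -9.6 0 0 0 0.6;1.65 -11.2 0 0 0 0.7;1.9 -12.8 0 0 0 0.8;2.1 -14.4 0 0 0 0.9;2.3 -16 0 0 0 1;2.5 -17.6 0 0 0 1.1;2.7 -19 0 0 0 1.2;2.9 -20.4 0 0 0 1.3;3.1 -21.6 0 0 0 1.4;3.3 -22.6 0 0 0 1.42;3.4 -23.3 0 0 0 1.42;3.43 -23.62 0 0 0 1.42;3.43 -23.62 0 0 0 1.42;3.43 -23.62 0 0 0 1.42")

```text
time: 5.27
ee_pos: [0.4992, 0.3257, 0.1106]
orientation: [0.001, 0.998, -0.057, -0.001]
contact_force: [-0.1, -0.4, -1.2]
finger_gap: 0.0647
```

Run:
```python
from h import *
go([.501,.3265,.035],-6.6)
L=[]
for n in('top','scene'):
    im,d=camera(n)
    u,v=proj(n,[[.501,.3265,.08]])[0].astype(int);r=42;u=max(u,r);v=max(v,r)
    L.append(cv2.resize(im[v-r:v+r,u-r:u+r],(390,390),interpolation=cv2.INTER_CUBIC))
save(np.hstack(L),'c1.png')
```

```text
t 5.2667 pos [0.4992 0.3257 0.1106] ang -6.59 gap 0.0647 F [-0.1 -0.4 -1.2]
shift [ 0.07  -0.046  3.023] turn [0.023 0.015 0.002] rows 1.8
```

View pics/c1.png

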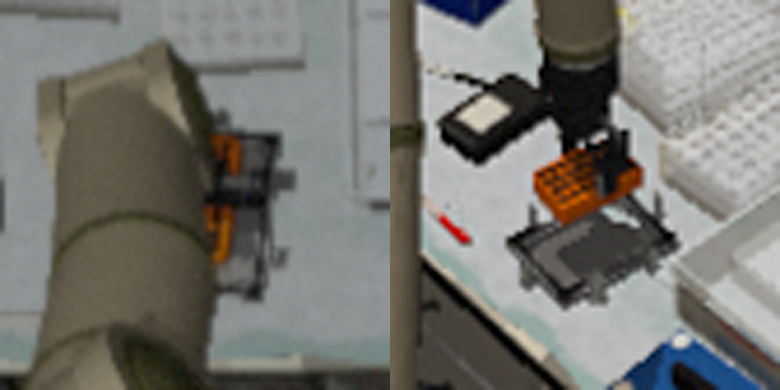

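Emit:
carry_out(steps="0.07 -0.04 0.6 0 0 0;0.07 -0.04 1.6 0 0 0;0.07 -0.04 2.5 0 0 0;0.07 -0.04 2.9 0 0 0;0.07 -0.04 3 0 0 0;0.07 -0.04 3 0 0 0")

```text
time: 5.87
ee_pos: [0.5018, 0.3265, 0.0363]
orientation: [0.001, 0.998, -0.058, -0.001]
contact_force: [0.7, -0.3, -0.4]
finger_gap: 0.0646
```

Run:
```python
from h import *
go([.501,.3265,.018],-6.6)
L=[]
for n in('top','scene'):
    im,d=camera(n)
    u,v=proj(n,[[.501,.3265,.05]])[0].astype(int);r=27;u=max(u,r);v=max(v,r)
    L.append(cv2.resize(im[v-r:v+r,u-r:u+r],(390,390),interpolation=cv2.INTER_CUBIC))
save(np.hstack(L),'c2.png')
```

```text
t 5.8667 pos [0.5018 0.3265 0.0363] ang -6.67 gap 0.0646 F [ 0.7 -0.3 -0.4]
shift [-0.031  0.003  0.73 ] turn [ 0.013  0.011 -0.014] rows 0.4
```

View pics/c2.png

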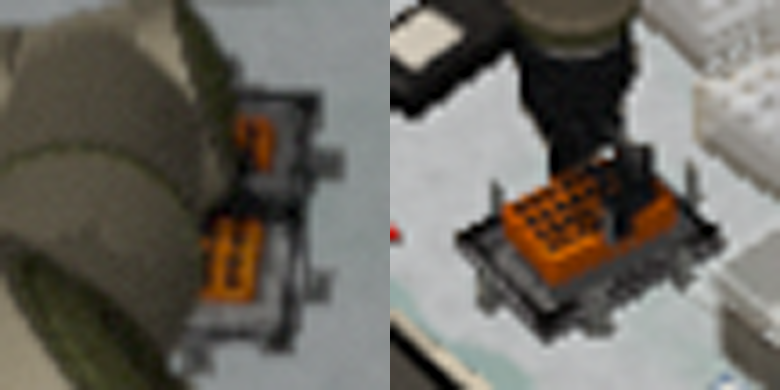

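Run:
```python
from h import *
im,d=camera('top')
hsv=cv2.cvtColor(im,cv2.COLOR_RGB2HSV);m=((hsv[...,0]>3)&(hsv[...,0]<22)&(hsv[...,1]>120)).astype(np.uint8)
m[:, :175]=0;m[:,220:]=0;m[:160]=0;m[212:]=0
ys,xs=np.nonzero(m)
P=ray('top',np.c_[xs,ys],.0494)[:,:2]-[.501,.3265]
t=np.radians(-6.6);Q=P@np.array([[np.cos(t),-np.sin(t)],[np.sin(t),np.cos(t)]])*1000
print(Q.min(0),Q.max(0),len(Q))
```

```text
[-51.08908787 -34.70973254] [53.68778662 -2.67781494] 127
```

Emit:
carry_out(steps="-0.03 0 0.3 0 0 0;-0.03 0 0.6 0 0 0;-0.03 0 0.73 0 0 0;-0.03 0 0.76 0 0 0;-0.03 0 0.76 0 0 0;-0.03 0 0.76 0 0 0")

```text
time: 6.52
ee_pos: [0.501, 0.3278, 0.0173]
orientation: [0.0, 0.998, -0.057, -0.0]
contact_force: [0.1, -0.9, -1.9]
finger_gap: 0.0649
```

Emit:
carry_out(steps="0 0 0.05 0 0 0;0 0 0.05 0 0 0;0 0 0.05 0 0 0")

```text
time: 6.77
ee_pos: [0.5011, 0.3278, 0.017]
orientation: [-0.0, 0.998, -0.057, 0.0]
contact_force: [-2.1, -0.2, 9.7]
finger_gap: 0.0649
```

Emit:
carry_out(steps="0 0 0 0 0 0;0 0 0 0 0 0;0 0 0 0 0 0;0 0 0 0 0 0;0 0 0 0 0 0;0 0 -0.5 0 0 0;0 0 -1.5 0 0 0;0 0 -3 0 0 0;0 0 -4.5 0 0 0;0 0 -4.5 0 0 0", gripper=1)

```text
time: 7.6
ee_pos: [0.5039, 0.3289, 0.1357]
orientation: [-0.003, 0.998, -0.058, 0.003]
contact_force: [1.0, 0.9, 0.2]
finger_gap: 0.0851
```

Run:
```python
from h import *
go([.4345,.0856,.16],0)
L=[]
for n in('top','scene'):
    im,d=camera(n)
    u,v=proj(n,[[.501,.3265,.02]])[0].astype(int);r=27;u=max(u,r);v=max(v,r)
    L.append(cv2.resize(im[v-r:v+r,u-r:u+r],(390,390),interpolation=cv2.INTER_CUBIC))
save(np.hstack(L),'c3.png')
```

```text
t 7.6 pos [0.5039 0.3289 0.1357] ang -6.64 gap 0.0851 F [1.  0.9 0.2]
shift [-1.625  9.983 -1.042] turn [-0.066 -0.077 -1.328] rows 6.1
```

View pics/c3.png

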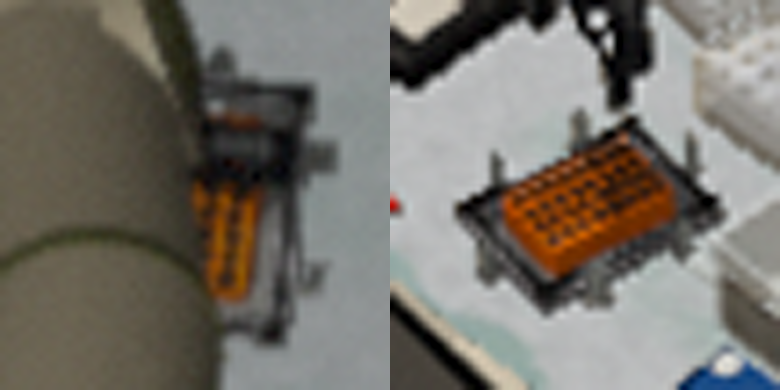

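Run:
```python
from h import *
print(get_obs()['joint_positions'].round(2))
go([.4345,.0856,.15],-85)
```

```text
[-0.89  0.6   0.33  2.   -0.33  0.59 -2.03]
t 7.7 pos [0.5017 0.3285 0.1312] ang -6.58 gap 0.0854 F [-0.4  0.4 -0.1]
shift [-1.555  9.957 -0.785] turn [-4.7000e-02 -1.0000e-03  1.5685e+01] rows 11.0
```

Run:
```python
from h import *
go([.4345,.0856,.14],95)
```

```text
t 7.7 pos [0.5017 0.3285 0.1312] ang -6.58 gap 0.0854 F [-0.4  0.4 -0.1]
shift [-1.556  9.958 -0.385] turn [ 1.0000e-03 -5.0000e-02 -2.0315e+01] rows 14.2
```

Emit:
carry_out(steps="0 0.3 -0.4 0 0 -1.2;-0.2 1 -0.4 0 0 -2.4;-0.4 1.8 -0.4 0 0 -3.6;-0.5 2.6 -0.4 0 0 -4.8;-0.6 3.4 -0.4 0 0 -6;-0.7 4.2 -0.4 0 0 -7.2;-0.8 5 -0.4 0 0 -8.4;-0.9 5.8 -0.4 0 0 -9.6;-1 6.6 -0.4 0 0 -10.8;-1.1 7.4 -0.4 0 0 -12;-1.2 8 -0.4 0 0 -13.2;-1.3 8.6 -0.4 0 0 -14.4;-1.4 9.2 -0.4 0 0 -15.6;-1.5 9.6 -0.4 0 0 -16.8;-1.55 9.96 -0.4 0 0 -18;-1.55 9.96 -0.4 0 0 -19.2;-1.55 9.96 -0.4 0 0 -20.3;-1.55 9.96 -0.4 0 0 -20.3;-1.55 9.96 -0.4 0 0 -20.3;-1.55 9.96 -0.4 0 0 -20.3")

```text
time: 9.37
ee_pos: [0.4337, 0.0848, 0.1384]
orientation: [-0.0, 0.677, 0.736, -0.0]
contact_force: [0.3, 0.2, 0.2]
finger_gap: 0.0854
```

Run:
```python
from h import *
print(get_obs()['joint_positions'].round(2))
go([.4345,.0856,.034],95)
L=[]
for n,q in(('top',[.501,.3265,.02]),('scene',[.501,.3265,.02]),('top',[.4345,.0856,.05]),('scene',[.4345,.0856,.05])):
    im,d=camera(n)
    u,v=proj(n,[q])[0].astype(int);r=30;u=max(u,r);v=max(v,r)
    L.append(cv2.resize(im[v-r:v+r,u-r:u+r],(300,300),interpolation=cv2.INTER_CUBIC))
save(np.vstack([np.hstack(L[:2]),np.hstack(L[2:])]),'d1.png')
```

```text
[-0.16  0.43 -0.22  2.31  0.23  0.42 -0.48]
t 9.3667 pos [0.4337 0.0848 0.1384] ang 94.73 gap 0.0854 F [0.3 0.2 0.2]
shift [0.027 0.04  4.176] turn [-0.012  0.    -0.053] rows 2.5
```

View pics/d1.png

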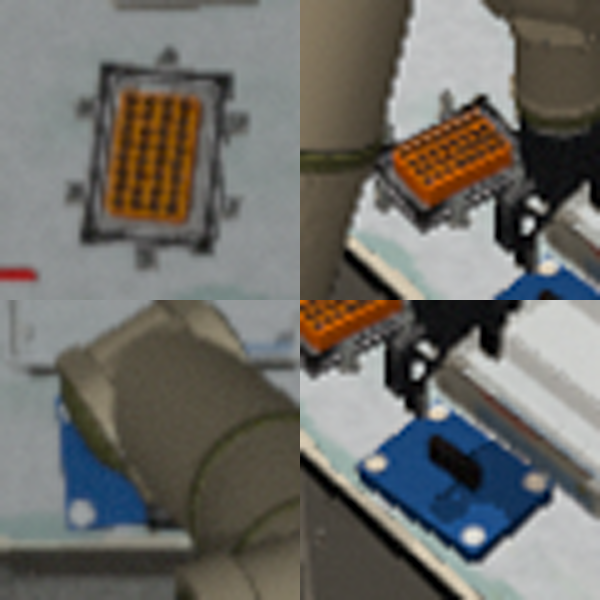

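Emit:
carry_out(steps="0 0 0.2 0 0 -0.05;0 0.04 1.2 0 0 -0.05;0 0.04 2.2 0 0 -0.05;0 0.04 2.6 0 0 -0.05;0 0.04 2.8 0 0 -0.05;0 0.04 2.8 0 0 -0.05", gripper=0.5)

```text
time: 10.07
ee_pos: [0.4344, 0.0851, 0.0676]
orientation: [-0.001, 0.674, 0.738, -0.001]
contact_force: [0.6, -0.4, -0.7]
finger_gap: 0.0427
```

Run:
```python
from h import *
go([.4345,.0856,.034],95)
im,d=camera('top');P=cloud('top',d)
hsv=cv2.cvtColor(im,cv2.COLOR_RGB2HSV);m=((hsv[...,0]>3)&(hsv[...,0]<22)&(hsv[...,1]>120)).astype(np.uint8)
m[:, :175]=0;m[:,220:]=0;m[:160]=0;m[212:]=0
m=cv2.morphologyEx(m,cv2.MORPH_CLOSE,np.ones((3,3)))
cs,_=cv2.findContours(m,0,1);c=max(cs,key=cv2.contourArea)
print(cv2.minAreaRect((ray('top',c[:,0],.03)[:,:2]*1000).astype(np.float32)))
m=cv2.erode(m,np.ones((3,3)));Q=P[m>0];A=np.c_[Q[:,:2]-[.501,.3265],np.ones(len(Q))]
w=np.linalg.lstsq(A,Q[:,2],rcond=None)[0];print('plane',w, (Q[:,2]-A@w).std(),len(Q))
L=[]
for n,q in(('scene',[.501,.3265,.02]),('scene',[.4345,.0856,.05])):
    im,d=camera(n)
    u,v=proj(n,[q])[0].astype(int);r=30;u=max(u,r);v=max(v,r)
    L.append(cv2.resize(im[v-r:v+r,u-r:u+r],(390,390),interpolation=cv2.INTER_CUBIC))
save(np.hstack(L),'d2.png')
```

```text
t 10.0667 pos [0.4344 0.0851 0.0676] ang 95.19 gap 0.0427 F [ 0.6 -0.4 -0.7]
shift [0.02  0.01  1.346] turn [-0.025  0.006  0.039] rows 0.8
((499.7113342285156, 326.823974609375), (65.65255737304688, 102.3026351928711), 83.53446197509766)
plane [ 0.0015476  -0.00785841  0.03002548] 0.004269946039922054 324
```

View pics/d2.png

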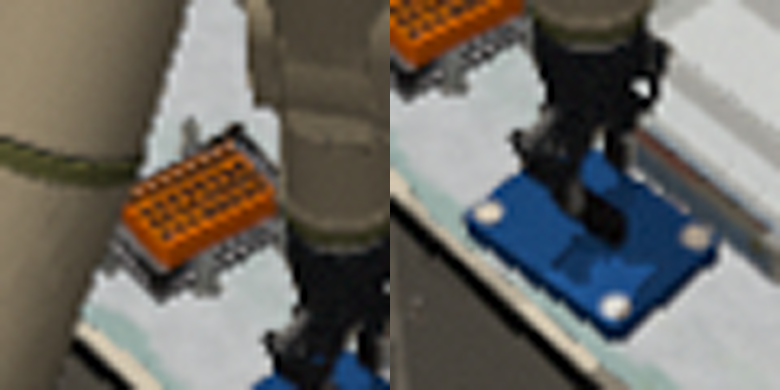

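Emit:
carry_out(steps="0 0 0.6 0 0 0;0 0 1.1 0 0 0;0 0 1.3 0 0 0;0 0 1.3 0 0 0;0 0 1.3 0 0 0")

```text
time: 10.63
ee_pos: [0.4351, 0.085, 0.0367]
orientation: [0.0, 0.675, 0.738, 0.0]
contact_force: [-0.2, 0.0, 0.7]
finger_gap: 0.043
```

Emit:
carry_out(steps="0 0 0 0 0 0;0 0 0 0 0 0;0 0 0 0 0 0;0 0 0 0 0 0;0 0 0 0 0 0;0 0 0 0 0 0;0 0 0 0 0 0;0 0 0 0 0 0", gripper=0, force=60)

```text
time: 11.3
ee_pos: [0.4351, 0.0849, 0.037]
orientation: [0.0, 0.675, 0.738, 0.0]
contact_force: [-0.6, 0.1, 6.5]
finger_gap: 0.0128
```

Emit:
carry_out(steps="0 0 -0.3 0 0 0;0 0 -1 0 0 0;0 0 -2.2 0 0 0;0 0 -3.4 0 0 0;0 0 -4 0 0 0;0 0 -4 0 0 0;0 0 -4 0 0 0")

```text
time: 11.88
ee_pos: [0.4353, 0.0847, 0.1371]
orientation: [0.001, 0.675, 0.738, 0.001]
contact_force: [0.1, -0.4, -3.8]
finger_gap: 0.0128
```

Run:
```python
from h import *
go([.501,.3265,.134],173.4)
L=[]
for n,q in(('top',[.4345,.0856,.1]),('scene',[.4345,.0856,.1])):
    im,d=camera(n)
    u,v=proj(n,[q])[0].astype(int);r=35;u=max(u,r);v=max(v,r)
    L.append(cv2.resize(im[v-r:v+r,u-r:u+r],(390,390),interpolation=cv2.INTER_CUBIC))
save(np.hstack(L),'d3.png')
```

```text
t 11.8833 pos [0.4353 0.0847 0.1371] ang 95.12 gap 0.0128 F [ 0.1 -0.4 -3.8]
shift [9.4   3.481 0.135] turn [ 2.3000e-02  1.5000e-02 -1.5657e+01] rows 10.9
```

View pics/d3.png

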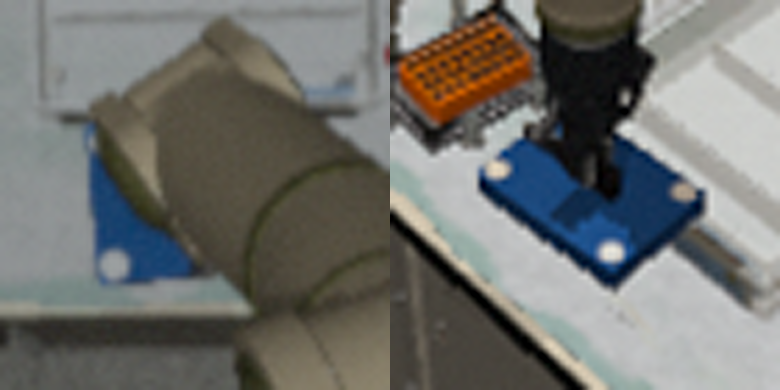

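Emit:
carry_out(steps="0.2 0 0 0 0 -0.5;0.8 0.2 0 0 0 -1.5;1.5 0.5 0 0 0 -2.7;2.2 0.8 0 0 0 -3.9;2.9 1 0 0 0 -5.1;3.6 1.3 0 0 0 -6.3;4.3 1.6 0 0 0 -7.5;5 1.9 0 0 0 -8.7;5.7 2.1 0 0 0 -9.9;6.4 2.4 0 0 0 -11.1;7.1 2.6 0 0 0 -12.3;7.8 2.8 0 0 0 -13.3;8.4 3.1 0 0 0 -14.3;8.9 3.3 0 0 0 -15;9.2 3.4 0 0 0 -15.4;9.4 3.48 0 0 0 -15.66;9.4 3.48 0 0 0 -15.66;9.4 3.48 0 0 0 -15.66;9.4 3.48 0 0 0 -15.66")

```text
time: 13.57
ee_pos: [0.5001, 0.3258, 0.1359]
orientation: [-0.0, 0.058, 0.998, -0.001]
contact_force: [-0.2, -1.1, -3.8]
finger_gap: 0.0131
```

Run:
```python
from h import *
print(get_obs()['joint_positions'].round(2))
go([.501,.3265,.134],173.4)
L=[]
for n,q in(('top',[.501,.3265,.1]),('scene',[.501,.3265,.1])):
    im,d=camera(n);save(im,'full_%s.png'%n)
    u,v=proj(n,[q])[0].astype(int);r=35;u=max(u,r);v=max(v,r)
    L.append(cv2.resize(im[v-r:v+r,u-r:u+r],(390,390),interpolation=cv2.INTER_CUBIC))
save(np.hstack(L),'d4.png')
```

```text
[-0.26  0.64 -0.62  1.95  0.55  0.72  0.25]
t 13.5667 pos [0.5001 0.3258 0.1359] ang 173.39 gap 0.0131 F [-0.2 -1.1 -3.8]
shift [-0.031  0.032  0.075] turn [-0.016 -0.006 -0.001] rows 0.1
```

View pics/d4.png

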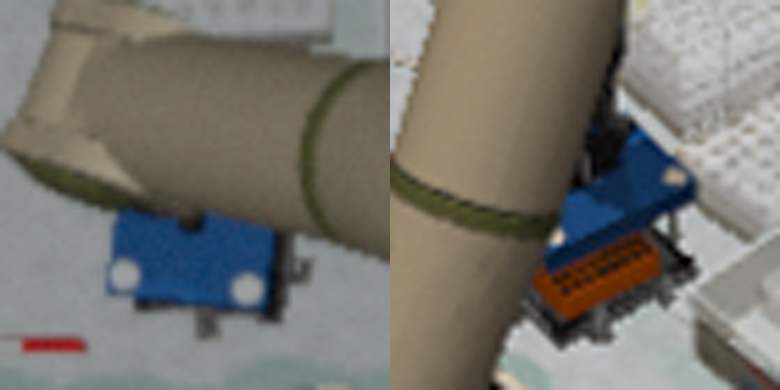

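Emit:
carry_out(steps="0 0 0.5 0 0 0;0 0 1.2 0 0 0;0 0 1.6 0 0 0;0 0 1.7 0 0 0;0 0 1.7 0 0 0;0 0 1.7 0 0 0")

```text
time: 14.17
ee_pos: [0.5004, 0.327, 0.0937]
orientation: [-0.0, 0.057, 0.998, -0.0]
contact_force: [0.0, -0.2, -4.2]
finger_gap: 0.0125
```

```bash
cat > lid.py <<'E'
from h import *
def lidmeas(N=3,zb=None):
    o=get_obs();zb=o['ee_pos'][2]-.037 if zb is None else zb
    zt=zb+.028
    A=np.mean([camera('top')[0].astype(float) for _ in range(N)],0).astype(np.uint8)
    hsv=cv2.cvtColor(A,cv2.COLOR_RGB2HSV);H,S,V=[hsv[...,i] for i in range(3)]
    up=cv2.resize(A,None,fx=4,fy=4,interpolation=cv2.INTER_CUBIC)
    m=((H>95)&(H<125)&(S>110)&(V>40)).astype(np.uint8)
    r=np.zeros_like(m);r[155:218,165:225]=1;m*=r
    # pads: white-ish pixels enclosed by blue: weight by low saturation
    cs,_=cv2.findContours(m,0,1);c=max(cs,key=cv2.contourArea);hull=np.zeros_like(m);cv2.drawContours(hull,[cv2.convexHull(c)],-1,1,-1)
    w=np.where((hull>0)&(V>100),np.clip(140-S.astype(float),0,80),0)
    n,l,s,ce=cv2.connectedComponentsWithStats((w>0).astype(np.uint8))
    t=np.radians(-6.6);Rm=np.array([[np.cos(t),-np.sin(t)],[np.sin(t),np.cos(t)]])
    print('zb',round(zb,4))
    for i in range(1,n):
        if 8<=s[i,4]<=60:
            ys,xs=np.nonzero(l==i);ww=w[ys,xs];u=[(ww*xs).sum()/ww.sum(),(ww*ys).sum()/ww.sum()]
            q=ray('top',[u],zt)[0,:2];print('pad px',np.round(u,1),'world',q.round(4),'chamber',((q-[.501,.3265])@Rm*1000).round(1),s[i,4])
    W=ray('top',cv2.convexHull(c)[:,0],zt)[:,:2];Q=(W-[.501,.3265])@Rm*1000
    print('blue hull chamber',Q.min(0).round(1),Q.max(0).round(1))
    return A
E
python3 - <<'E'
from lid import *
go([.501,.3265,.063],173.4)
A=lidmeas();save(cv2.resize(A[150:215,160:230],None,fx=8,fy=8,interpolation=cv2.INTER_CUBIC),'d5.png')
E
```

```text
t 14.1667 pos [0.5004 0.327  0.0937] ang 173.47 gap 0.0125 F [ 0.  -0.2 -4.2]
shift [-0.025 -0.019  1.23 ] turn [-0.    -0.003  0.014] rows 0.7
zb 0.0567
pad px [178.7 196.3] world [0.4478 0.3747] chamber [-58.4  41.7] 27
pad px [199.7 199.9] world [0.4333 0.2935] chamber [-63.4 -40.6] 41
blue hull chamber [-76.2 -57.7] [-9.1 53.4]
```

View pics/d5.png

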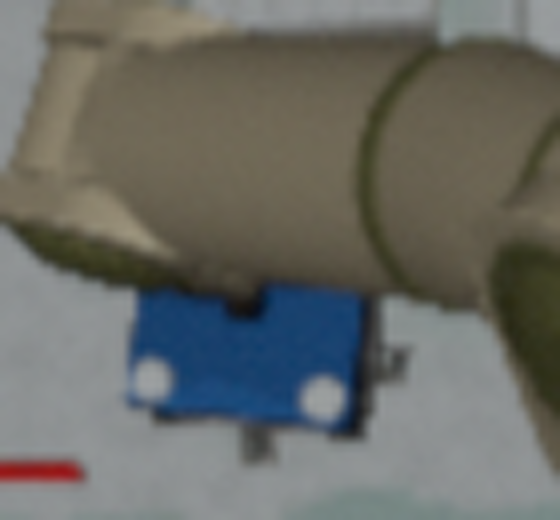

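Run:
```python
from lid import *
t=np.radians(-6.6);Rm=np.array([[np.cos(t),-np.sin(t)],[np.sin(t),np.cos(t)]])
q=ray('top',[[178.56,196.94],[199.8,199.44]],.085)[:,:2];print(((q-[.501,.3265])@Rm*1000).round(1))
A=camera('top')[0]
# pins visible (35? right side and bottom): bottom pin (256,440)/8, right-lower pin (390,362)/8 - top at z .044
for uv,e in(((256,440),(-84,0)),((388,358),(-35,-64))):
    px=[(uv[0]+.5)/8-.5+160,(uv[1]+.5)/8-.5+150];q=ray('top',[px],.03)[0,:2];print(e,((q-[.501,.3265])@Rm*1000).round(1))
```

```text
[[-61.1  42. ]
 [-61.7 -40.9]]
(-84, 0) [-80.9  -3.6]
(-35, -64) [-32.8 -64. ]
```

Run:
```python
from h import *
px=np.array([[270,80],[92,192],[425,225],[68,378],[408,410],[222,525]])/11-.5+[172,158]
M=np.array([[84,0],[35,64],[35,-64],[-35,64],[-35,-64],[-84,0]])/1000.
for z in(.02,.03,.04):
    W=ray('top',px,z)[:,:2];c=W.mean(0);a=M;b=W-c
    th=np.arctan2((a[:,0]*b[:,1]-a[:,1]*b[:,0]).sum(),(a*b).sum());R=np.array([[np.cos(th),-np.sin(th)],[np.sin(th),np.cos(th)]])
    print(z,c.round(4),np.degrees(th).round(2),((b-a@R.T)*1000).round(1).tolist())
```

```text
0.02 [0.5009 0.3248] -5.6 [[-1.2, 1.0], [-0.3, -2.6], [-0.6, 2.2], [0.4, -1.8], [0.5, 1.1], [1.1, 0.1]]
0.03 [0.4995 0.3235] -5.6 [[-1.7, 1.0], [-0.5, -2.9], [-0.8, 2.6], [0.6, -2.2], [0.8, 1.4], [1.6, 0.0]]
0.04 [0.4982 0.3221] -5.6 [[-2.1, 1.0], [-0.8, -3.2], [-0.9, 3.0], [0.7, -2.5], [1.0, 1.8], [2.1, -0.0]]
```

Emit:
carry_out(steps="0.03 -0.03 0.3 0 0 0;0.03 -0.03 0.6 0 0 0;0.03 -0.03 0.75 0 0 0;0.03 -0.03 0.75 0 0 0;0.03 -0.03 0.75 0 0 0")

```text
time: 14.78
ee_pos: [0.4994, 0.3261, 0.0745]
orientation: [-0.0, 0.057, 0.998, -0.0]
contact_force: [0.5, -0.7, -4.0]
finger_gap: 0.0124
```

Emit:
carry_out(steps="0 0 0.12 0 0 0;0 0 0.24 0 0 0;0 0 0.24 0 0 0;0 0 0.24 0 0 0")

```text
time: 15.12
ee_pos: [0.4995, 0.3262, 0.0688]
orientation: [-0.0, 0.057, 0.998, -0.0]
contact_force: [-0.4, 0.0, -3.5]
finger_gap: 0.0126
```

Emit:
carry_out(steps="0 0 0.08 0 0 0;0 0 0.14 0 0 0;0 0 0.14 0 0 0;0 0 0.14 0 0 0")

```text
time: 15.45
ee_pos: [0.4996, 0.3262, 0.0654]
orientation: [-0.0, 0.057, 0.998, -0.0]
contact_force: [-0.3, -0.3, -4.5]
finger_gap: 0.0125
```

Emit:
carry_out(steps="0 0 0.04 0 0 0;0 0 0.08 0 0 0;0 0 0.08 0 0 0;0 0 0.08 0 0 0")

```text
time: 15.78
ee_pos: [0.4996, 0.3262, 0.0634]
orientation: [-0.0, 0.057, 0.998, -0.0]
contact_force: [-0.6, 0.5, -3.2]
finger_gap: 0.013
```

Run:
```python
from lid import *
A=lidmeas(2);save(cv2.resize(A[150:215,160:230],None,fx=8,fy=8,interpolation=cv2.INTER_CUBIC),'d6.png')
```

```text
zb 0.0264
pad px [180.8 197.5] world [0.4463 0.3716] chamber [-59.5  38.5] 20
pad px [200.7 199.8] world [0.4365 0.293 ] chamber [-60.3 -40.7] 24
blue hull chamber [-76.4 -57. ] [-3.3 52.8]
```

View pics/d6.png

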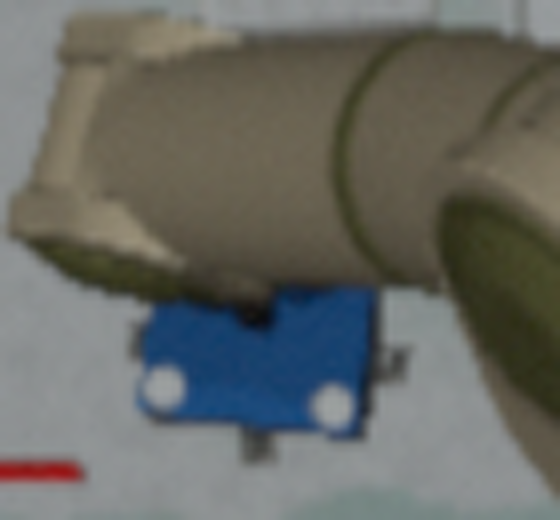

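Emit:
carry_out(steps="0 0 0.03 0 0 0;0 0 0.03 0 0 0;0 0 0.03 0 0 0")

```text
time: 16.13
ee_pos: [0.4996, 0.3262, 0.0627]
orientation: [-0.0, 0.057, 0.998, -0.0]
contact_force: [-0.2, 0.5, -3.7]
finger_gap: 0.0126
```

Emit:
carry_out(steps="0 0 0.03 0 0 0;0 0 0.03 0 0 0;0 0 0.03 0 0 0")

```text
time: 16.38
ee_pos: [0.4996, 0.3262, 0.062]
orientation: [-0.0, 0.057, 0.998, -0.0]
contact_force: [-0.7, -0.4, -4.5]
finger_gap: 0.0128
```

Emit:
carry_out(steps="0 0 0 0 0 0;0 0 0 0 0 0;0 0 0 0 0 0;0 0 0 0 0 0;0 0 0 0 0 0", gripper=0.5)

```text
time: 16.8
ee_pos: [0.4997, 0.3263, 0.0622]
orientation: [0.0, 0.057, 0.998, 0.0]
contact_force: [-0.2, 0.0, 0.6]
finger_gap: 0.0429
```

Emit:
carry_out(steps="0 0 -0.5 0 0 0;0 0 -1.5 0 0 0;0 0 -2.8 0 0 0;0 0 -2.8 0 0 0;0 0 -2.8 0 0 0")

```text
time: 17.22
ee_pos: [0.5006, 0.3269, 0.1346]
orientation: [0.002, 0.057, 0.998, 0.001]
contact_force: [0.1, 0.3, -0.5]
finger_gap: 0.0427
```

Run:
```python
from lid import *
go([.5,.3262,.13],173.4)
L=[]
for n,q in(('top',[.501,.3265,.04]),('scene',[.501,.3265,.04])):
    im,d=camera(n)
    u,v=proj(n,[q])[0].astype(int);r=30;u=max(u,r);v=max(v,r)
    L.append(cv2.resize(im[v-r:v+r,u-r:u+r],(390,390),interpolation=cv2.INTER_CUBIC))
save(np.hstack(L),'e1.png')
```

```text
t 17.2167 pos [0.5006 0.3269 0.1346] ang 173.44 gap 0.0427 F [ 0.1  0.3 -0.5]
shift [ 0.02  -0.031  0.183] turn [0.03  0.034 0.008] rows 0.1
```

View pics/e1.png

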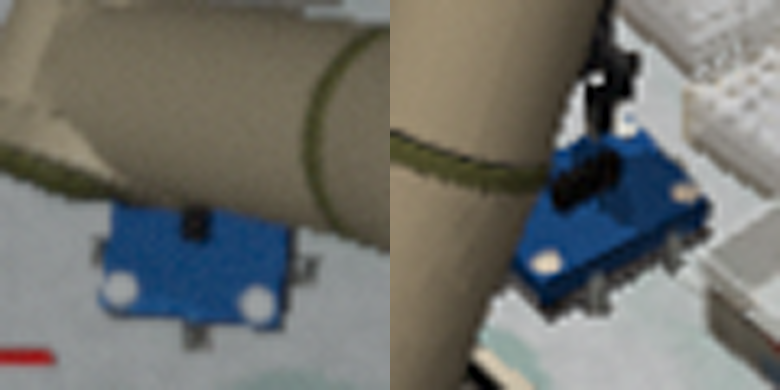

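```bash
cat >> lid.py <<'E'
C=np.array([.4998,.3263])
def pad(sx,sy,z,ang=173.4):
    t=np.radians(-6.6);p=C+np.array([[np.cos(t),-np.sin(t)],[np.sin(t),np.cos(t)]])@[sx*.062,sy*.042]
    print('pad',p.round(4),end=' ');go([*p,z],ang)
E
python3 - <<'E'
from lid import *
pad(1,1,.10);pad(1,1,.062)
E
```

```text
pad [0.5662 0.3609] t 17.3167 pos [0.4997 0.3258 0.1323] ang 173.44 gap 0.0426 F [-0.5 -0.1  0.3]
shift [-2.483  1.697  1.294] turn [-0.001  0.005  0.009] rows 2.0
pad [0.5662 0.3609] t 17.3167 pos [0.4997 0.3258 0.1323] ang 173.44 gap 0.0426 F [-0.5 -0.1  0.3]
shift [-2.482  1.697  2.814] turn [-0.001  0.005  0.009] rows 2.5
```

Emit:
carry_out(steps="-0.6 0.4 0 0 0 0;-1.6 1.1 0 0 0 0;-2.48 1.7 0.4 0 0 0;-2.48 1.7 1 0 0 0;-2.48 1.7 1.3 0 0 0;-2.48 1.7 1.3 0 0 0;-2.48 1.7 1.3 0 0 0", gripper=0, force=60)

```text
time: 17.9
ee_pos: [0.5645, 0.3607, 0.0985]
orientation: [-0.001, 0.057, 0.998, -0.001]
contact_force: [-0.7, 0.5, -0.8]
finger_gap: 0.0001
```

Run:
```python
from lid import *
pad(1,1,.058)
L=[]
for n,q in(('top',[.501,.3265,.04]),('scene',[.55,.34,.06])):
    im,d=camera(n)
    u,v=proj(n,[q])[0].astype(int);r=30;u=max(u,r);v=max(v,r)
    L.append(cv2.resize(im[v-r:v+r,u-r:u+r],(390,390),interpolation=cv2.INTER_CUBIC))
save(np.hstack(L),'e2.png')
```

```text
pad [0.5662 0.3609] t 17.9 pos [0.5645 0.3607 0.0985] ang 173.52 gap 0.0001 F [-0.7  0.5 -0.8]
shift [-0.07   0.019  1.619] turn [-0.023 -0.026  0.024] rows 1.0
```

View pics/e2.png

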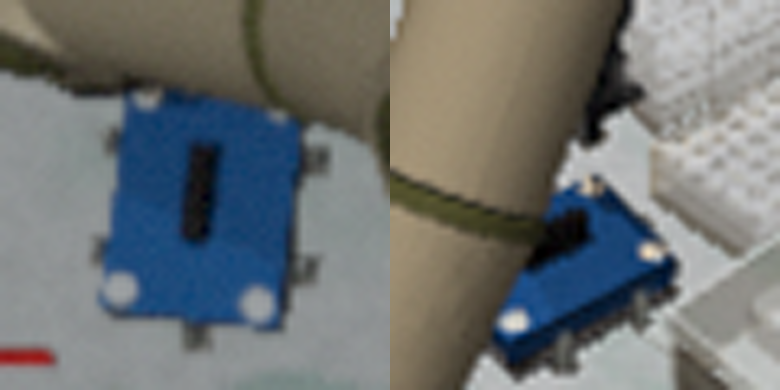

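Emit:
carry_out(steps="-0.05 0 0.6 0 0 0;-0.05 0 1.2 0 0 0;-0.05 0 1.55 0 0 0;-0.05 0 1.55 0 0 0;-0.05 0 1.55 0 0 0")

```text
time: 18.42
ee_pos: [0.5668, 0.3609, 0.0598]
orientation: [-0.001, 0.057, 0.998, -0.001]
contact_force: [0.3, 0.2, -0.2]
finger_gap: 0.0002
```

Emit:
carry_out(steps="0 0 0.12 0 0 0;0 0 0.22 0 0 0;0 0 0.32 0 0 0;0 0 0.32 0 0 0;0 0 0.32 0 0 0")

```text
time: 18.83
ee_pos: [0.5673, 0.3612, 0.0528]
orientation: [0.0, 0.057, 0.998, -0.0]
contact_force: [-0.2, -0.1, -0.5]
finger_gap: -0.0001
```

Emit:
carry_out(steps="0 0 0.06 0 0 0;0 0 0.12 0 0 0;0 0 0.16 0 0 0;0 0 0.16 0 0 0")

```text
time: 19.17
ee_pos: [0.5682, 0.3621, 0.0498]
orientation: [0.001, 0.057, 0.998, 0.001]
contact_force: [0.4, 0.5, 6.1]
finger_gap: 0.0
```

Emit:
carry_out(steps="0 0 0.06 0 0 0;0 0 0.12 0 0 0;0 0 0.16 0 0 0;0 0 0.16 0 0 0")

```text
time: 19.5
ee_pos: [0.5689, 0.3631, 0.0464]
orientation: [0.002, 0.057, 0.998, 0.002]
contact_force: [2.0, 2.8, 8.3]
finger_gap: -0.0002
```

Emit:
carry_out(steps="0.03 -0.03 0.06 0 0 0;0.05 -0.05 0.12 0 0 0;0.05 -0.05 0.16 0 0 0;0.05 -0.05 0.16 0 0 0")

```text
time: 19.83
ee_pos: [0.5691, 0.3631, 0.0452]
orientation: [0.004, 0.057, 0.998, 0.003]
contact_force: [2.2, 0.9, 28.9]
finger_gap: -0.0001
```

Emit:
carry_out(steps="0 0 0.06 0 0 0;0 0 0.1 0 0 0;0 0 0.1 0 0 0")

```text
time: 20.08
ee_pos: [0.5692, 0.363, 0.0447]
orientation: [0.004, 0.057, 0.998, 0.003]
contact_force: [-2.6, -5.3, 46.8]
finger_gap: 0.0002
```

Emit:
carry_out(steps="0 0 -0.3 0 0 0;0 0 -1 0 0 0;0.8 0 -1.9 0 0 0;2.3 0 -1.9 0 0 0;3.8 0 -1.9 0 0 0;4.9 0 -1.9 0 0 0;4.9 0 -1.9 0 0 0;4.9 0 -1.9 0 0 0")

```text
time: 20.75
ee_pos: [0.443, 0.3747, 0.0863]
orientation: [0.0, 0.055, 0.998, 0.0]
contact_force: [-1.1, 0.1, 0.1]
finger_gap: 0.0
```

```bash
cat >> lid.py <<'E'
def pics(fn):
    L=[]
    for n,q in(('top',[.501,.3265,.04]),('scene',[.52,.33,.06])):
        im,d=camera(n)
        u,v=proj(n,[q])[0].astype(int);r=30;u=max(u,r);v=max(v,r)
        L.append(cv2.resize(im[v-r:v+r,u-r:u+r],(390,390),interpolation=cv2.INTER_CUBIC))
    save(np.hstack(L),fn)
E
python3 - <<'E'
from lid import *
pad(-1,1,.056);pics('e3.png')
E
```

```text
pad [0.443  0.3751] t 20.75 pos [0.443  0.3747 0.0863] ang 173.64 gap 0.0 F [-1.1  0.1  0.1]
shift [-1.000e-03  1.700e-02  1.212e+00] turn [0.001 0.003 0.047] rows 0.7
```

View pics/e3.png

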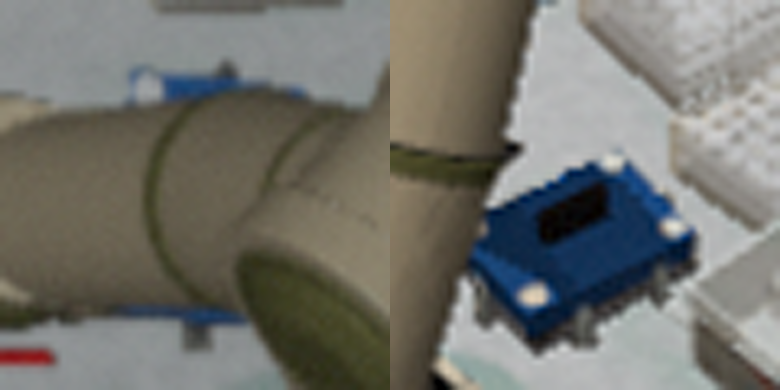

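Emit:
carry_out(steps="0 0 0.5 0 0 0;0 0 1 0 0 0;0 0 1.22 0 0 0;0 0 1.3 0 0 0;0 0 1.38 0 0 0;0 0 1.44 0 0 0;0 0 1.44 0 0 0")

```text
time: 21.43
ee_pos: [0.4444, 0.374, 0.0496]
orientation: [-0.0, 0.057, 0.998, -0.0]
contact_force: [-0.0, 0.4, 0.3]
finger_gap: 0.0002
```

Emit:
carry_out(steps="0 0 0.06 0 0 0;0 0 0.12 0 0 0;0 0 0.18 0 0 0;0 0 0.2 0 0 0;0 0 0.2 0 0 0")

```text
time: 21.85
ee_pos: [0.4443, 0.3753, 0.0455]
orientation: [0.0, 0.057, 0.998, 0.001]
contact_force: [0.4, 1.2, 7.5]
finger_gap: 0.0002
```

Emit:
carry_out(steps="0 0 0.05 0 0 0;0 0 0.08 0 0 0;0 0 0.08 0 0 0;0 0 0.08 0 0 0")

```text
time: 22.18
ee_pos: [0.4443, 0.3753, 0.045]
orientation: [0.001, 0.057, 0.998, 0.001]
contact_force: [-3.6, -2.5, 26.2]
finger_gap: 0.0
```

Emit:
carry_out(steps="0 0 0.05 0 0 0;0 0 0.08 0 0 0;0 0 0.08 0 0 0;0 0 0.08 0 0 0")

```text
time: 22.52
ee_pos: [0.4442, 0.3751, 0.0446]
orientation: [0.002, 0.057, 0.998, 0.001]
contact_force: [-7.4, -7.7, 46.1]
finger_gap: -0.0
```

Emit:
carry_out(steps="0 0 -0.3 0 0 0;0 0 -1 0 0 0;0 -0.6 -1.6 0 0 0;0 -2 -1.6 0 0 0;0 -3.3 -1.6 0 0 0;0 -3.35 -1.6 0 0 0;0 -3.35 -1.6 0 0 0;0 -3.35 -1.6 0 0 0")

```text
time: 23.18
ee_pos: [0.435, 0.2917, 0.081]
orientation: [0.0, 0.057, 0.998, 0.001]
contact_force: [0.5, 0.9, 0.3]
finger_gap: 0.0003
```

Run:
```python
from lid import *
pad(-1,-1,.056);pics('e4.png')
```

```text
pad [0.4334 0.2917] t 23.1833 pos [0.435  0.2917 0.081 ] ang 173.45 gap 0.0003 F [0.5 0.9 0.3]
shift [ 0.063 -0.007  1.   ] turn [0.015 0.003 0.011] rows 0.6
```

View pics/e4.png

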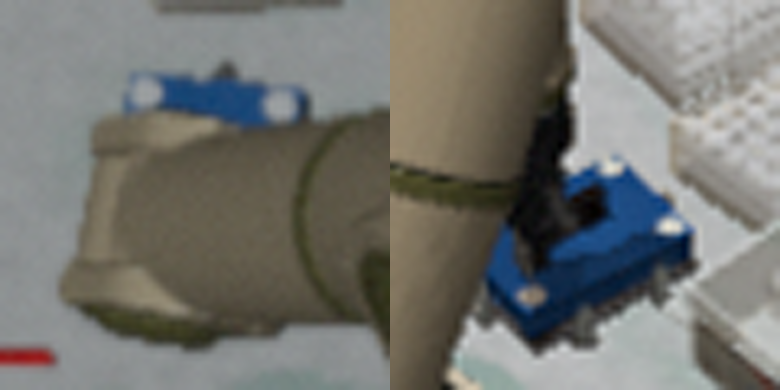

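Emit:
carry_out(steps="0.05 0 0.4 0 0 0;0.05 0 0.8 0 0 0;0.05 0 1 0 0 0;0.05 0 1.08 0 0 0;0.05 0 1.16 0 0 0;0.05 0 1.16 0 0 0;0.05 0 1.16 0 0 0")

```text
time: 23.87
ee_pos: [0.4334, 0.2912, 0.0517]
orientation: [-0.0, 0.057, 0.998, -0.0]
contact_force: [0.6, 0.1, 1.0]
finger_gap: 0.0001
```

Emit:
carry_out(steps="0 0 0.06 0 0 0;0 0 0.12 0 0 0;0 0 0.18 0 0 0;0 0 0.22 0 0 0;0 0 0.22 0 0 0")

```text
time: 24.28
ee_pos: [0.4328, 0.2901, 0.0465]
orientation: [-0.0, 0.057, 0.998, -0.001]
contact_force: [-2.4, -1.7, 5.5]
finger_gap: 0.0002
```

Emit:
carry_out(steps="0 0 0.05 0 0 0;0 0 0.1 0 0 0;0 0 0.12 0 0 0;0 0 0.12 0 0 0")

```text
time: 24.62
ee_pos: [0.433, 0.2897, 0.0444]
orientation: [0.0, 0.057, 0.998, -0.001]
contact_force: [-5.4, -6.0, 19.9]
finger_gap: 0.0001
```

Emit:
carry_out(steps="0 0 0.05 0 0 0;0 0 0.08 0 0 0;0 0 0.08 0 0 0;0 0 0.08 0 0 0")

```text
time: 24.95
ee_pos: [0.4338, 0.2897, 0.0439]
orientation: [0.002, 0.057, 0.998, -0.001]
contact_force: [-4.9, -9.0, 41.6]
finger_gap: 0.0001
```

Corner c hit its hard stop at 43.9 mm. Next is corner d (+62, −42).

Emit:
carry_out(steps="0 0 -0.3 0 0 0;0 0 -1 0 0 0;-0.6 0 -1.8 0 0 0;-2 0 -1.8 0 0 0;-3.5 0 -1.8 0 0 0;-4.8 0 -1.8 0 0 0;-4.96 0 -1.8 0 0 0;-4.96 0 -1.8 0 0 0;-4.96 0 -1.8 0 0 0")

```text
time: 25.7
ee_pos: [0.556, 0.2766, 0.086]
orientation: [-0.0, 0.057, 0.998, -0.0]
contact_force: [-0.7, 0.9, 0.8]
finger_gap: -0.0
```

Run:
```python
from lid import *
pad(1,-1,.056);pics('e5.png')
```

```text
pad [0.5566 0.2775] t 25.7 pos [0.556  0.2766 0.086 ] ang 173.43 gap -0.0 F [-0.7  0.9  0.8]
shift [-0.019  0.035  1.2  ] turn [-0.001 -0.01   0.006] rows 0.7
```

View pics/e5.png

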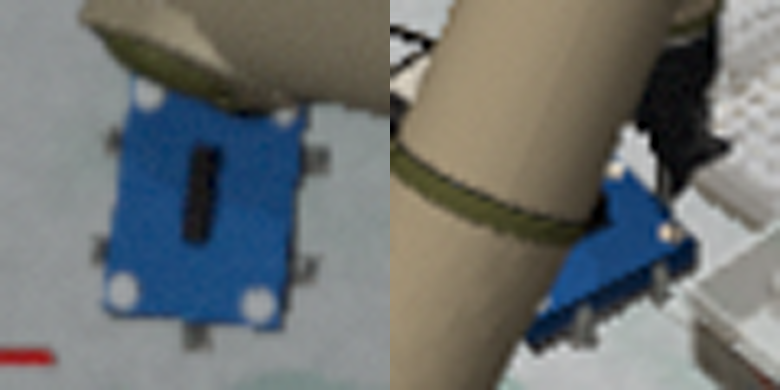

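Emit:
carry_out(steps="0 0.03 0.5 0 0 0;0 0.03 1 0 0 0;0 0.03 1.2 0 0 0;0 0.03 1.28 0 0 0;0 0.03 1.36 0 0 0;0 0.03 1.36 0 0 0;0 0.03 1.36 0 0 0")

```text
time: 26.38
ee_pos: [0.5567, 0.2778, 0.0523]
orientation: [-0.0, 0.057, 0.998, 0.0]
contact_force: [0.2, 0.3, 0.4]
finger_gap: 0.0001
```

Emit:
carry_out(steps="0 0 0.06 0 0 0;0 0 0.12 0 0 0;0 0 0.18 0 0 0;0 0 0.22 0 0 0;0 0 0.22 0 0 0")

```text
time: 26.8
ee_pos: [0.5567, 0.2775, 0.0466]
orientation: [-0.0, 0.057, 0.998, -0.0]
contact_force: [0.2, -0.1, -0.0]
finger_gap: -0.0001
```

Emit:
carry_out(steps="0 0 0.05 0 0 0;0 0 0.1 0 0 0;0 0 0.1 0 0 0;0 0 0.1 0 0 0")

```text
time: 27.13
ee_pos: [0.5568, 0.2777, 0.0442]
orientation: [0.0, 0.057, 0.998, 0.0]
contact_force: [0.4, 0.1, 0.8]
finger_gap: 0.0005
```

Emit:
carry_out(steps="0 0 0.04 0 0 0;0 0 0.08 0 0 0;0 0 0.08 0 0 0;0 0 0.08 0 0 0")

```text
time: 27.47
ee_pos: [0.5569, 0.2777, 0.0441]
orientation: [0.001, 0.057, 0.998, -0.0]
contact_force: [-4.0, -2.5, 19.9]
finger_gap: 0.0002
```

Run:
```python
from lid import *
pad(1,-1,.056);pics('e6.png')
```

```text
pad [0.5566 0.2775] t 27.4667 pos [0.5569 0.2777 0.0441] ang 173.47 gap 0.0002 F [-4.  -2.5 19.9]
shift [ 0.01  -0.012 -0.476] turn [-0.003  0.018  0.013] rows 0.3
```

View pics/e6.png

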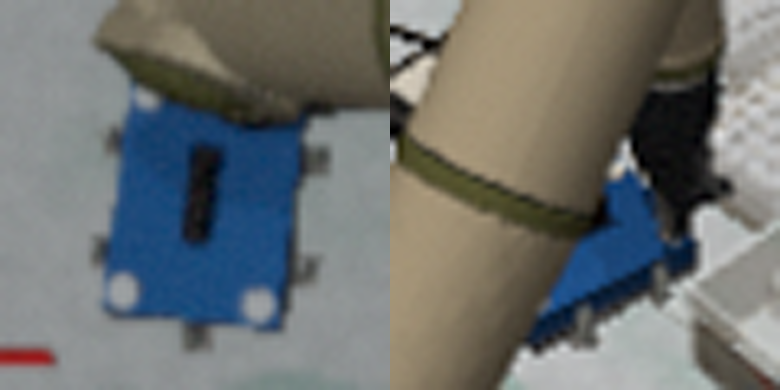

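Emit:
carry_out(steps="0 0 0.04 0 0 0;0 0 0.05 0 0 0;0 0 0.05 0 0 0;0 0 0.05 0 0 0")

```text
time: 27.9
ee_pos: [0.5569, 0.2777, 0.044]
orientation: [0.001, 0.057, 0.998, -0.0]
contact_force: [-7.2, -5.9, 34.3]
finger_gap: -0.0002
```

Emit:
carry_out(steps="0 0 -0.3 0 0 0;0 0 -1 0 0 0;0 0.6 -1.6 0 0 0;0 2 -1.6 0 0 0;0 3.3 -1.6 0 0 0;0 3.35 -1.6 0 0 0;0 3.35 -1.6 0 0 0;0 3.35 -1.6 0 0 0")

```text
time: 28.57
ee_pos: [0.5659, 0.3604, 0.0805]
orientation: [-0.0, 0.057, 0.998, -0.001]
contact_force: [-0.9, -1.2, -0.5]
finger_gap: -0.0001
```

Run:
```python
from lid import *
pad(1,1,.046);pics('e7.png')
```

```text
pad [0.5662 0.3609] t 28.5667 pos [0.5659 0.3604 0.0805] ang 173.5 gap -0.0001 F [-0.9 -1.2 -0.5]
shift [-0.012  0.023  1.38 ] turn [-0.013 -0.006  0.019] rows 0.8
```

View pics/e7.png

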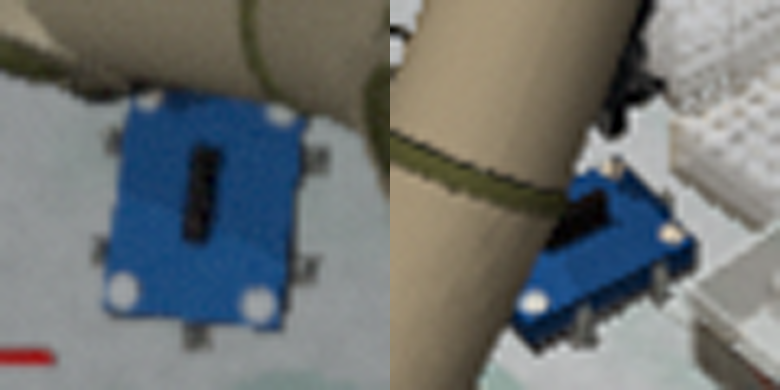

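Emit:
carry_out(steps="0 0 0.6 0 0 0;0 0 1.1 0 0 0;0 0 1.34 0 0 0;0 0 1.38 0 0 0;0 0 1.38 0 0 0;0 0 1.38 0 0 0")

```text
time: 29.17
ee_pos: [0.5662, 0.3609, 0.0463]
orientation: [-0.0, 0.057, 0.998, -0.0]
contact_force: [-0.4, -0.5, 0.2]
finger_gap: -0.0004
```

Emit:
carry_out(steps="0 0 0.04 0 0 0;0 0 0.06 0 0 0;0 0 0.06 0 0 0;0 0 0.06 0 0 0")

```text
time: 29.5
ee_pos: [0.5663, 0.3609, 0.0452]
orientation: [0.0, 0.057, 0.998, 0.0]
contact_force: [-1.0, -0.6, -0.4]
finger_gap: 0.0002
```

Emit:
carry_out(steps="0 0 0.04 0 0 0;0 0 0.06 0 0 0;0 0 0.06 0 0 0;0 0 0.06 0 0 0")

```text
time: 29.83
ee_pos: [0.5664, 0.3609, 0.0442]
orientation: [0.0, 0.057, 0.998, 0.0]
contact_force: [-1.2, -1.1, 6.2]
finger_gap: 0.0
```

Emit:
carry_out(steps="0 0 0.04 0 0 0;0 0 0.08 0 0 0;0 0 0.08 0 0 0;0 0 0.08 0 0 0")

```text
time: 30.17
ee_pos: [0.5664, 0.361, 0.0441]
orientation: [0.001, 0.057, 0.998, -0.0]
contact_force: [-3.9, -5.1, 24.5]
finger_gap: -0.0
```

Emit:
carry_out(steps="0 0 -0.3 0 0 0;0 0 -1 0 0 0;0.8 0 -1.7 0 0 0;2.3 0 -1.7 0 0 0;3.8 0 -1.7 0 0 0;4.9 0 -1.7 0 0 0;4.96 0 -1.7 0 0 0;4.96 0 -1.7 0 0 0;4.96 0 -1.7 0 0 0")

```text
time: 30.92
ee_pos: [0.4439, 0.3751, 0.0842]
orientation: [0.0, 0.057, 0.998, 0.0]
contact_force: [0.3, -0.0, 0.3]
finger_gap: 0.0003
```

Run:
```python
from lid import *
pad(-1,1,.046)
```

```text
pad [0.443  0.3751] t 30.9167 pos [0.4439 0.3751 0.0842] ang 173.47 gap 0.0003 F [ 0.3 -0.   0.3]
shift [ 0.036 -0.003  1.528] turn [0.002 0.01  0.013] rows 0.9
```

Emit:
carry_out(steps="0.03 0 0.6 0 0 0;0.03 0 1.2 0 0 0;0.03 0 1.5 0 0 0;0.03 0 1.58 0 0 0;0.03 0 1.58 0 0 0;0.03 0 1.58 0 0 0")

```text
time: 31.42
ee_pos: [0.4434, 0.3748, 0.0444]
orientation: [0.0, 0.058, 0.998, -0.0]
contact_force: [-0.8, 0.8, 0.4]
finger_gap: -0.0002
```

Emit:
carry_out(steps="0 0 0.04 0 0 0;0 0 0.08 0 0 0;0 0 0.1 0 0 0;0 0 0.1 0 0 0")

```text
time: 31.75
ee_pos: [0.4434, 0.3749, 0.044]
orientation: [0.001, 0.057, 0.998, 0.0]
contact_force: [-2.5, -6.1, 26.3]
finger_gap: -0.0001
```

Emit:
carry_out(steps="0 0 -0.4 0 0 0;0 0 -1.5 0 0 0;0 0 -3 0 0 0;0 0 -4.5 0 0 0;0 -1 -6 0 0 0;0 -2.5 -7 0 0 0;0 -4 -7 0 0 0;0 -5.5 -7 0 0 0;0 -7 -7 0 0 0;0 -8.5 -7 0 0 0;0 -10 -7 0 0 0;0 -11.5 -7 0 0 0;0 -13 -7 0 0 0;0 -14.5 -7 0 0 0;0 -16 -7 0 0 0;0 -16 -7 0 0 0;0 -16 -7 0 0 0")

```text
time: 33.17
ee_pos: [0.3966, -0.0247, 0.2171]
orientation: [-0.0, 0.06, 0.998, -0.0]
contact_force: [1.7, 1.3, -0.2]
finger_gap: -0.0002
```

Run:
```python
from lid import *
go([.45,0,.2],173)
pics('f1.png')
ds=[];
for _ in range(6):
    im,d=camera('top');ds.append(np.where(d>0,d,np.nan))
save(im,'f_top.png');D=np.nanmedian(ds,0);P=cloud('top',D)
t=np.radians(-6.6);Rm=np.array([[np.cos(t),-np.sin(t)],[np.sin(t),np.cos(t)]])
Q=(P[...,:2]-C)@Rm;m=(abs(Q[...,0])<.07)&(abs(Q[...,1])<.05)&~((abs(Q[...,0])<.036)&(abs(Q[...,1])<.014))&(P[...,2]>.01)&(P[...,2]<.08)
A=np.c_[Q[m],np.ones(m.sum())];z=P[...,2][m];w=np.linalg.lstsq(A,z,rcond=None)[0]
print('plane',w,(z-A@w).std(),m.sum(),'corners',[(np.array([sx*.062,sy*.042,1])@w).round(4) for sx,sy in((1,1),(-1,1),(-1,-1),(1,-1))])
lidmeas(2,.016)
```

```text
t 33.1667 pos [ 0.3966 -0.0247  0.2171] ang 173.11 gap -0.0002 F [ 1.7  1.3 -0.2]
shift [-2.001  1.239  0.683] turn [-0.005 -0.001  0.022] rows 1.5
plane [0.00052192 0.0007677  0.04373292] 0.0018692659584453718 745 corners [np.float64(0.0438), np.float64(0.0437), np.float64(0.0437), np.float64(0.0437)]
zb 0.016
pad px [185.  168.7] world [0.5633 0.3584] chamber [58.2 38.9] 17
pad px [204.9 170.7] world [0.5547 0.2787] chamber [ 58.8 -41.3] 23
pad px [178.7 186.3] world [0.4923 0.3825] chamber [-15.1  54.6] 8
pad px [181.  197.7] world [0.4466 0.3725] chamber [-59.4  39.4] 21
pad px [200.9 200. ] world [0.4368 0.2934] chamber [-60.  -40.2] 24
blue hull chamber [-76.1 -56.7] [74.2 54.2]
```

View pics/f1.png

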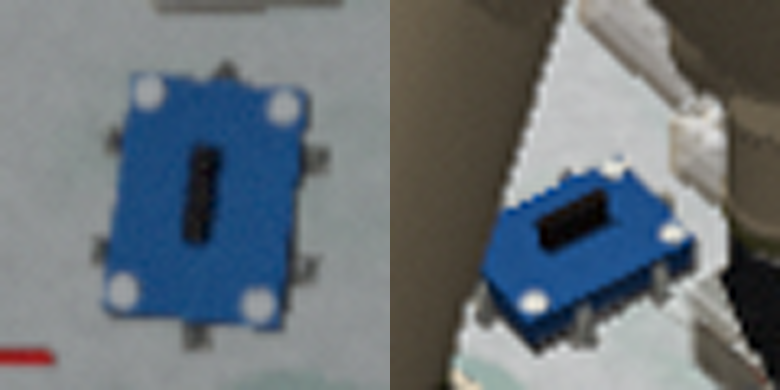

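View pics/f_top.png

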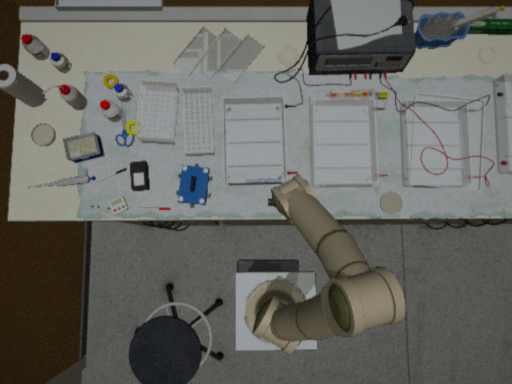

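The lid is flat at 43.7–43.8 mm at all four corners, and the adapter (139,176), timer (118,205), marker (150,209) and dish (390,203) haven't moved. The arm is clear, so I'm handing the job in.

```bash
python3 -c "
from h import *
print(get_obs()['contact_force'],get_obs()['time'],ticket.sign_off())"
```

```text
the job is handed in; nothing more can be done
[-0.6421426   0.64347846  0.57587693] 33.6667 None
```

The block is in the chamber and the lid is sealed flat on the rim, but the corner-by-corner order was not clean at the last corner.

- **Placing:** The orange block went in flat and level, with its top at 30 mm. The lid was set loosely on the gasket between the pins and let go.
- **Pressing:** I pressed the corners in the order a (+,+), b (−,+), c (−,−), d (+,−) in the chamber's frame. Each was pressed until it stopped hard, at 34–47 N.
- **Last checks:** I touched a, b and d again at the end, and they stopped at about 44.0–44.1 mm. Corner c had stopped at 43.9 mm when I pressed it. The camera depth put the lid top at 43.7–43.8 mm at all four corners. The other things on the bench look unmoved in the top view, and the arm was clear and touching nothing when I handed in, at 33.7 s.

**What disagreed:** Corner d was already down at 44 mm when I came to press it, with no sliding resistance left. It most likely went home during the press on c, which reached about 42 N. So d was not seated by its own press, although I did press it hard afterwards. The first presses on a, b and c also reached 42–47 N at the fingertips, more than was needed.

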